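Load a specimen stub with sprung tongs

ROBOT

A 6-joint arm with a two-finger parallel gripper is mounted at the origin on the work surface. World frame = base frame: x ahead of the robot, y to its left, z up, the work surface at z = 0. Lengths are in m, angles in rad, forces in N, time in s.
With the tool pointing down it reaches from about 0.375 to 0.9 m from the base axis. Payload 3.1 kg.
Tool frame: the origin (TCP) lies midway between the tips of the shut fingers; the grasp point (between the pads) lies 19 mm behind it; z points along the fingers, y is the direction in which the jaws open and shut (so a half turn about z gives the same grasp; the last joint's range is limited). The gripper opens to 85 mm and grips with 20 to 120 N. Pads are 22 mm wide; open, the fingers measure 114 mm over their backs; the gripper's body (76 mm by 85 mm) begins 54 mm behind the grasp point. The pads swing forward as they close: fully open they stand 13 mm farther back than shut.
Start: joints at [-1.468, 0.527, 1.433, -0, 1.181, -0.178], TCP at [0.174, -0.6, 0.231] pointing down, gripper open.
Joint ranges: [-3.08, 3.08], [-0.75, 2.2], [0.22, 2.44], [-1.43, 4.57], [0, 2.65], [-2.85, 2.85]. Speed limits (rad/s): [2.79, 2.79, 3.14, 3.14, 3.14, 3.14].

INTERFACE

Orientations are given as a unit quaternion [x, y, z, w].
In Python, from station import manip gives the robot as it stands.
- The arm moves only by the tool servo_tool, never from a script. Its argument "motion" is a list of rows, each a list of 7 numbers: the shift along the tool's x, y, z in mm, then the turn, a rotation vector about the tool's x, y, z in rad, then the opening, from -1 (shut) to 1 (fully open), so that 0 is half open. In form: [[x, y, z, rx, ry, rz, hand], ...]. A call has 1 to 12 rows; each row shifts and turns the pose as measured when the row begins, along the tool's axes as they then stand; what a row does not reach is not made up. A row lasts 1/12 s, in which the tool goes at most 41.7 mm and 7.16 degrees, less where a joint would pass 70% of its speed; a pose out of reach is approached as far as the arm can. A call with a gripper value outside its range is refused whole. The fingers move at their own pace and stop on an object; "grip_force" is the grip in N (left out, the last holds). Time passes only in rows, so rows that do not move let the fingers close. It gives the time, the measured TCP pose, the force and the opening at its end, in the units of the state.
- manip.sense(): the state, without advancing time (a new reading comes with each control period).
- manip.snapshot(name): name is "scene" or "side" or "wrist"; returns a dict with "frame" (480x640x3 uint8, red, green, blue), "mtx" (3x3 intrinsics, pixels), "world_from_camera" (4x4, takes a point from camera to world coordinates). Camera axes: x right, y up, looking along -z (the intrinsics and any distortion apply to the point x, -y, -z); pixel columns grow to the right and rows downward; lengths in m; the calibration is good to about 2 mm. A picture is of the moment at which its call begins. There is no depth.
- manip.sign_off(): hands the job in, once; it reports no verdict.
The state is a dict: "t": time; "q": joint angles; "qd": joint speeds; "tau": joint torques, N m; "tcp_pos": TCP position; "tool_rot": TCP orientation; "force": force on the tool from outside, world axes, zero at the start; "ft_torque": the same for the moment, N m; "finger_gap": opening from 0.0 (shut) to 1.0 (fully open).
Only numpy, scipy, OpenCV 4.12 (cv2) and the standard library are available. Lean on these libraries where they do the work, as an engineer would, in place of code of your own. Each camera call takes 0.05 s, during which the arm holds its last target.

TASK

Using the sprung tongs, fetch the metal specimen stub out of the deep slot of the storage block and push it upright and fully home into the bore of the holder on the microscope stage, bedding it on the bottom with a push of about 10 N, not more than 15, and not bearing hard on the holder with the tongs. Never touch the stub with the fingers or squeeze it hard, put the tongs back upright in their pot when done, and leave the jars and the dish where they are.

Things in the scene. Friction and masses are not known exactly. Their poses are not given: they have to be found in the camera images.
- tongs_grip (a point): Steel tongs with black spine, 119 mm tall, 95 g, upright in the pot, jaws down. Point midway between the grip plates at grip height, 88 mm above the jaw tips, 31 mm below the top; z up, y the line along which they close. Plates 44 mm over the outsides when free, 16 mm wide, 67 to 112 mm above the tips; 32 mm over the outsides when the legs hold the stub.
- jaw_l: +y leg of the tongs with its plate; origin at jaw tip level, midway between the free legs. Leg 10 mm wide (x), 3.5 mm thick (y), 60 mm long below a shoulder. Free legs: gap 22 mm, 29 mm over the outsides, so squeeze a little to enter the slot. Both legs move in equally and parallel, as the plates do, up to 9 mm each.
- jaw_r: -y leg of the tongs, likewise. A spring opens the legs: it pushes on each plate with 3.0 N when free plus 0.25 N per mm that each side has moved (4.5 N when the legs hold the stub); what the gripper squeezes beyond that goes into the stub. The friction of metal on metal is about 0.6, give or take a fifth. Squeezed to the stop the plates measure 26 mm.
- stub_mid (a point): Specimen stub: plain steel cylinder, 10 mm diameter, 28 mm tall, 14 to 24 g, with a 1 mm chamfer round its foot. Point at its centre, 14 mm above the foot; z along its axis. It starts upright in a bore at the bottom of the block's slot, its upper 15 mm free above the slot's floor.
- stub: The same stub, origin at the centre of its foot. The fingers must not touch it; no leg may squeeze it with more than 18 N.
- slot_mouth (a point): Centre of the slot's mouth in the block's top, 68 mm above the table. The slot is straight-walled, 17 mm wide along x, 28 mm long along y, 50 mm deep.
- slot_floor (a point): Centre of the slot's floor, 18 mm above the table; axes as the block's; jaw tips can go down to it. Here is a bore, 11.6 mm diameter, 13 mm deep, in which the stub stands. A sprung leaf at its +x side presses the stub with about 2 N to the -x side (0.8 mm off centre): pulling it straight up takes 2 to 5 N.
- block: The aluminium storage block, 66 x 80 mm, 68 mm tall, fixed to the table; origin at the centre of its underside.
- bore_mouth (a point): Centre of the mouth of the stage holder's bore, 32 mm above the table. Bore 11.6 mm diameter, 2 mm chamfer, 13 mm deep. From about 2 mm deep a sprung leaf at its +x side resists with about 2 N sideways: sliding the stub in takes 2 to 7 N, then friction keeps it. Fully home, its foot rests on the bore's floor and 15 mm stand out.
- bore_floor (a point): Centre of the holder bore's floor, 19 mm above the table: the stub's foot rests here when fully home.
- seat: Brass contact disc that forms the floor of the holder's bore, 11 mm diameter, 2 mm thick, fixed; origin 2 mm below the bore's floor. The stub must be pressed on it with over 4 N for a moment, never with over 16 N. Of a push on the stub the leaf's friction takes 2 to 3 N, the rest reaches this disc.
- stage: White microscope stage plate, 140 x 140 x 12 mm, with a dark steel holder, 44 x 44 mm, 20 mm tall, at its centre; no leg of the tongs may bear on either with over 12 N; fixed to the table; origin at the centre of its underside.
- pot_mouth (a point): Centre of the mouth of the tongs' grey pot, 60 mm above the table. Well 15 mm wide along x, 34 mm long along y, floor 5 mm above the table; its top 10 mm flare out by about 5 mm each side. Tongs standing in it have tongs_grip 33 mm above this point. Foot 70 x 90 x 5 mm, fixed to the table.
- jar_a: Bystander: small specimen jar, amber glass, black lid, 64 mm diameter, 85 mm tall; origin at its underside.
- jar_b: Bystander: larger specimen jar, amber glass, black lid, 74 mm diameter, 105 mm tall; origin at its underside.
- dish: Bystander: flat glass dish, 90 mm diameter, 18 mm tall; origin at its underside.
Things that resemble listed ones, but are neither listed nor needed, are in the scene too. There is more than one size of the part that bears tongs_grip; the job needs the smaller. What is shaped like the block but yellow is not meant.

How it is judged:
On the way, in this order (a step that is already met when the one before it is completed fails the run):
1. the stub is lifted clear of the block between both legs of the tongs (z of stub_mid in the frame of slot_mouth above 0.016 m and contact force between each of jaw_l, jaw_r and stub above 0.3 N), for 0.2 s.
2. the stub, fully home in the holder's bore, is pressed on its floor with over 4 N (z of stub_mid in the frame of bore_floor below 0.0155 m and horizontal distance between stub_mid and bore_floor below 0.003 m and angle between stub_mid's own z axis and vertical below 0.12 rad and contact force between stub and seat above 4 N), for 0.2 s.
3. the stub is let go by the tongs, fully home (z of stub_mid in the frame of bore_floor below 0.0155 m and horizontal distance between stub_mid and bore_floor below 0.003 m and angle between stub_mid's own z axis and vertical below 0.12 rad and contact force between each of jaw_l, jaw_r and stub below 0.1 N), for 0.2 s.
At the end, for the whole second after the job is handed in: The stub stands upright (within 0.12 rad) in the holder's bore, its foot within 1.5 mm of the bore's floor and its axis within 3 mm of the bore's; the tongs stand upright (within 0.15 rad) in their pot, down to within 5 mm of its floor and within 12 mm of its centre (z of stub_mid in the frame of bore_floor below 0.0155 m and horizontal distance between stub_mid and bore_floor below 0.003 m and angle between stub_mid's own z axis and vertical below 0.12 rad and horizontal distance between tongs_grip and pot_mouth below 0.012 m and z of tongs_grip in the frame of pot_mouth below 0.038 m and angle between tongs_grip's own z axis and vertical below 0.15 rad); the robot touches nothing.
It fails at once if the fingers or the arm touch the stub (contact force between any of the fingers, the arm and stub above 0.2 N).
It fails at once if a leg of the tongs squeezes the stub with more than 18 N (contact force between any of jaw_l, jaw_r and stub above 18 N).
It fails at once if the stub is pressed on the floor of the holder's bore with more than 16 N (contact force between stub and seat above 16 N).
It fails at once if a jar or the dish is moved by more than 15 mm (distance of any of jar_a, jar_b, dish from where it was at the start of the episode above 0.015 m).
It fails at once if a leg of the tongs bears on the stage or its holder with more than 12 N (contact force between any of jaw_l, jaw_r and stage above 12 N).
It also fails if it takes over 72 s, if anything falls off the work surface, if the arm or the gripper's body presses on something with over 40 N, if the wrist force passes 120 N, or if a joint passes its speed limit or range.

## Working session

There is one attempt and no reset: what is moved stays moved. The work goes in short steps, Python scripts to look and compute and a tool call to move; the robot and the scene stay as the last step left them, time stands still between calls to the robot, and variables do not carry over. Pictures are saved under pics/ and viewed, and the job is handed in when it is done.

Besides the shell and the picture viewer there is one more tool, called after "Emit:" as name(argument=value, ...) on one line, values as JSON. servo_tool: Moves the arm, as the interface text tells. Its arguments: {"type":"object","properties":{"motion":{"type":"array"},"grip_force":{"type":"number"}},"required":["motion"]}

```bash
mkdir -p pics; ls
cat > h.py <<'E'
import numpy as np, cv2
from station import manip
def snap(n,fn):
    s=manip.snapshot(n); cv2.imwrite(fn,s['frame'][:,:,::-1]); return s
def ray(s,u,v):
    K=np.array(s['mtx']);T=np.array(s['world_from_camera'])
    d=np.linalg.inv(K)@[u,v,1]; d=np.array([d[0],-d[1],-d[2]]); return T[:3,3],T[:3,:3]@d
def onz(s,u,v,z):
    o,d=ray(s,u,v); return o+d*(z-o[2])/d[2]
def proj(s,p):
    K=np.array(s['mtx']);T=np.array(s['world_from_camera'])
    c=T[:3,:3].T@(np.array(p)-T[:3,3]); q=K@[c[0],-c[1],-c[2]]; return q[:2]/q[2]
E
python3 - <<'E'
from h import *
import pickle
d={}
for n in ['scene','side','wrist']:
    d[n]=snap(n,f'pics/{n}0.png'); print(n,d[n].keys(),np.round(d[n]['world_from_camera'],3).tolist(),np.round(d[n]['mtx'],1).tolist())
pickle.dump(d,open('s0.pkl','wb'))
print(manip.sense())
E
```

```text
pics
scene dict_keys(['frame', 'mtx', 'world_from_camera']) [[0.782, -0.499, 0.373, 0.999], [0.623, 0.633, -0.46, -0.486], [-0.006, 0.592, 0.806, 0.86], [0.0, 0.0, 0.0, 1.0]] [[605.0, 0.0, 320.1], [0.0, 605.0, 243.5], [0.0, 0.0, 1.0]]
side dict_keys(['frame', 'mtx', 'world_from_camera']) [[-0.794, 0.465, -0.392, 0.353], [-0.608, -0.59, 0.532, 0.368], [0.016, 0.66, 0.751, 0.67], [0.0, 0.0, 0.0, 1.0]] [[487.2, 0.0, 323.9], [0.0, 487.2, 244.9], [0.0, 0.0, 1.0]]
wrist dict_keys(['frame', 'mtx', 'world_from_camera']) [[0.278, 0.913, 0.298, 0.25], [-0.961, 0.265, 0.085, -0.578], [-0.002, -0.31, 0.951, 0.374], [0.0, 0.0, 0.0, 1.0]] [[365.7, 0.0, 317.5], [0.0, 365.7, 240.5], [0.0, 0.0, 1.0]]
{'t': 0.15, 'q': array([-1.46752527e+00,  5.28276334e-01,  1.43360184e+00,  4.11949393e-05,
        1.18142561e+00, -1.78490206e-01]), 'qd': array([-6.08052734e-05, -2.08815294e-03, -4.67920192e-03,  4.89994888e-04,
        1.53729040e-03, -2.26883278e-03]), 'tau': array([ 9.37052901e-04, -4.42744660e+01, -1.78275722e+01, -2.27629066e-04,
        5.60637520e-03, -2.83794236e-06]), 'tcp_pos': array([ 0.1737675 , -0.59978513,  0.23054582]), 'tool_rot': array([ 9.90093464e-01,  1.40407268e-01,  5.12053336e-05, -8.54242162e-04]), 'force': array([ 1.13480105, -0.7004549 , -0.54545113]), 'ft_torque': array([-0.01448492,  0.01172199,  0.03571413]), 'finger_gap': 1.0004995315547034}
```

View pics/scene0.png

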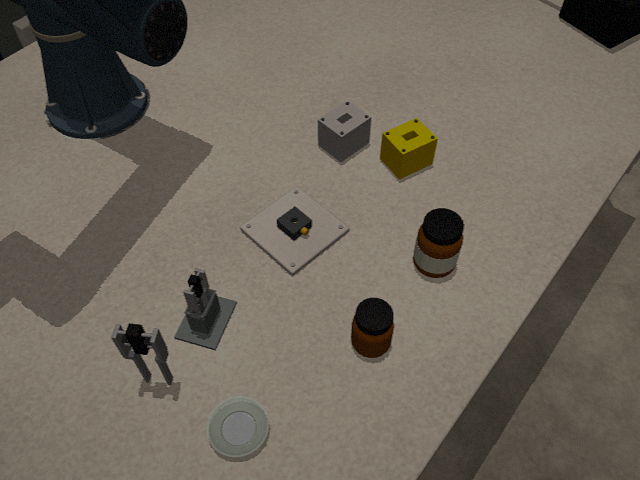

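View pics/side0.png

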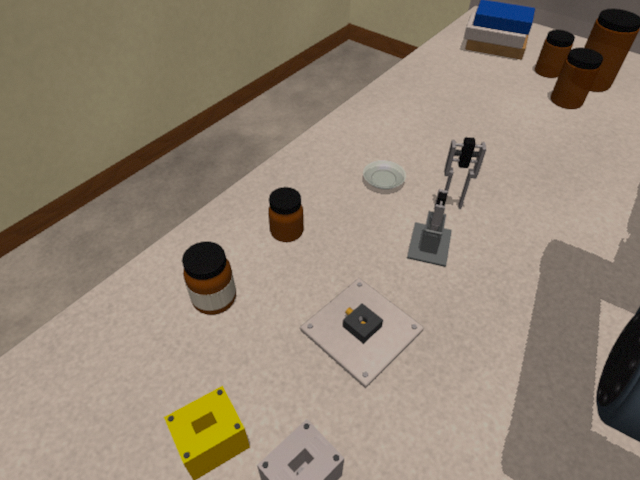

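View pics/wrist0.png

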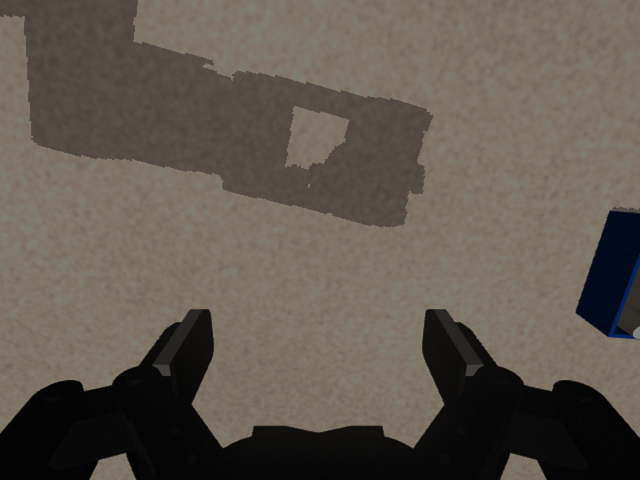

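The scene view shows the grey block (344,118), stage and holder (295,222), pot with the small tongs (203,300), large decoy tongs (140,350), jars (440,240) and (373,325), and the dish (240,428). I'll zoom in on these.

Run:
```python
from h import *
import pickle
d=pickle.load(open('s0.pkl','rb'))
def crop(n,x,y,w,h,k):
    f=d[n]['frame'][y:y+h,x:x+w,::-1]; return cv2.resize(f,None,fx=k,fy=k,interpolation=cv2.INTER_CUBIC)
def g(im): return np.clip(im.astype(float)*1.6,0,255).astype(np.uint8)
cv2.imwrite('pics/c1.png',g(np.hstack([crop('scene',310,95,70,70,5.7),crop('side',250,415,70,65,5.7)[:370] if 0 else cv2.resize(crop('side',250,415,100,65,4),(400,399))])))
cv2.imwrite('pics/c2.png',g(np.hstack([crop('scene',235,180,120,100,3.3),crop('side',295,275,130,108,3.05)[:330]])))
cv2.imwrite('pics/c3.png',g(np.hstack([crop('scene',165,260,80,100,5),crop('side',400,180,80,100,5)])))
for n,(u,v),z in [('scene',(344,118),.068),('side',(301,461),.068),('scene',(294,219),.032),('side',(363,320),.032),('scene',(197,278),.11),('side',(441,198),.11),('scene',(240,430),.0),('scene',(373,315),.08),('scene',(442,222),.1),('scene',(135,335),.12)]:
    print(n,u,v,np.round(onz(d[n],u,v,z),3))
```

```text
Traceback (most recent call last):
ValueError: all the input array dimensions except for the concatenation axis must match exactly, but along dimension 0, the array at index 0 has size 330 and the array at index 1 has size 329
```

View pics/c1.png

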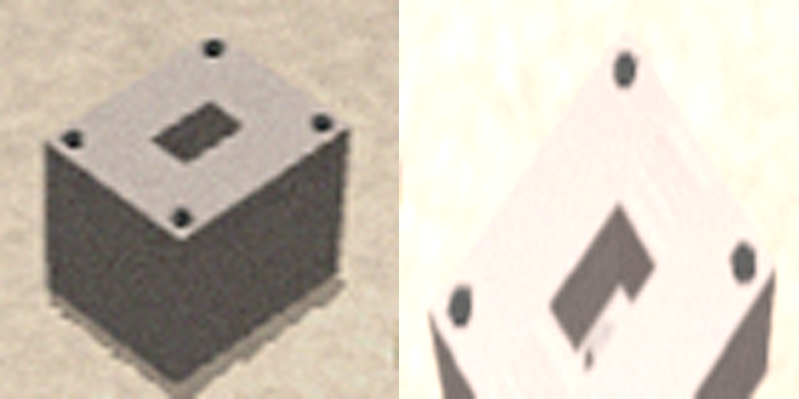

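Run:
```python
from h import *
import pickle
d=pickle.load(open('s0.pkl','rb'))
def crop(n,x,y,w,h):
    f=d[n]['frame'][y:y+h,x:x+w,::-1]; return cv2.resize(f,(400,400),interpolation=cv2.INTER_CUBIC)
def g(im): return np.clip(im.astype(float)*1.4,0,255).astype(np.uint8)
cv2.imwrite('pics/c2.png',g(np.hstack([crop('scene',240,180,100,100),crop('side',310,275,100,100)])))
cv2.imwrite('pics/c3.png',g(np.hstack([crop('scene',165,260,80,80),crop('side',395,185,80,80)])))
for n,(u,v),z in [('scene',(344,118),.068),('side',(301,461),.068),('scene',(294,219),.032),('side',(363,320),.032),('scene',(197,278),.11),('side',(441,198),.11),('scene',(240,430),.0),('scene',(373,315),.08),('scene',(442,222),.1),('scene',(135,335),.12)]:
    print(n,u,v,np.round(onz(d[n],u,v,z),3))
```

```text
scene 344 118 [0.483 0.227 0.068]
side 301 461 [0.481 0.229 0.068]
scene 294 219 [ 0.547 -0.     0.032]
side 363 320 [0.545 0.002 0.032]
scene 197 278 [ 0.548 -0.221  0.11 ]
side 441 198 [ 0.554 -0.233  0.11 ]
scene 240 430 [ 0.718 -0.327  0.   ]
scene 373 315 [ 0.781 -0.095  0.08 ]
scene 442 222 [0.774 0.101 0.1  ]
scene 135 335 [ 0.554 -0.342  0.12 ]
```

View pics/c2.png

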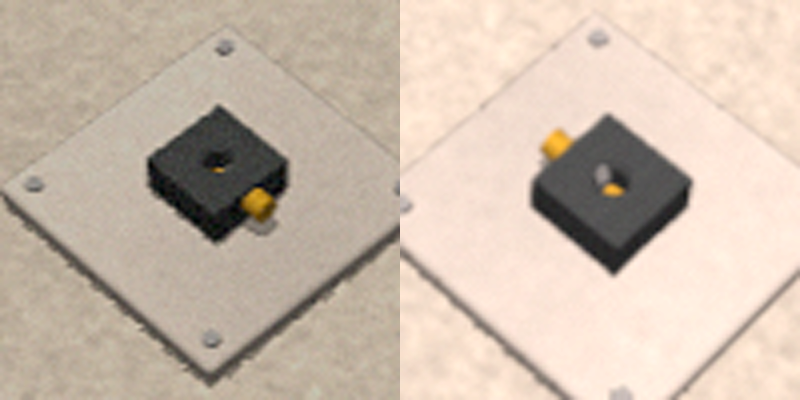

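View pics/c3.png

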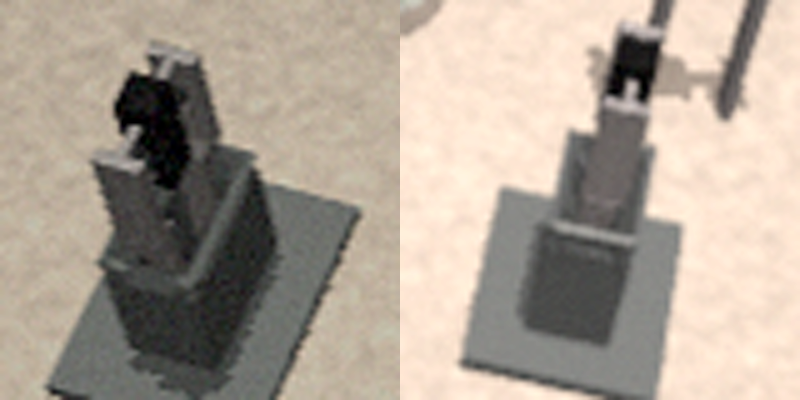

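Run:
```python
from h import *
import pickle
d=pickle.load(open('s0.pkl','rb'))
def pts(n,ps,o,k,z): return np.array([onz(d[n],o[0]+(p[0])/k,o[1]+(p[1])/k,z)[:2] for p in ps])
ang=lambda v:np.degrees(np.arctan2(v[1],v[0]))
def show(t,P):
    print(t,'c',P.mean(0).round(4),'edges',[(round(np.linalg.norm(P[(i+1)%len(P)]-P[i])*1e3,1),round(ang(P[(i+1)%len(P)]-P[i]),1)) for i in range(len(P))])
show('block screws',pts('scene',[(213,48),(321,122),(181,217),(73,138)],(310,95),5.7,.068))
show('slot scene',pts('scene',[(150,138),(210,100),(243,125),(185,163)],(310,95),5.7,.068))
show('holder scene',pts('scene',[(218,105),(148,158),(218,208),(288,160)],(240,180),4,.032))
show('holder side',pts('side',[(208,115),(132,185),(215,240),(292,182)],(310,275),4,.032))
show('stage scr',pts('scene',[(225,47),(35,183),(211,338)],(240,180),4,.012))
show('bore scene',pts('scene',[(218,160)],(240,180),4,.032)); show('bore side',pts('side',[(212,181)],(310,275),4,.032))
show('knob',pts('scene',[(259,204)],(240,180),4,.025))
show('plates scene',pts('scene',[(120,160),(174,52)],(165,260),5,.117))
show('plates side',pts('side',[(227,103),(242,32)],(395,185),5,.117))
```

```text
block screws c [0.4835 0.2284] edges [(np.float64(51.5), np.float64(-8.2)), (np.float64(66.2), np.float64(-98.1)), (np.float64(52.1), np.float64(171.3)), (np.float64(65.8), np.float64(81.4))]
slot scene c [0.4838 0.228 ] edges [(np.float64(27.8), np.float64(80.7)), (np.float64(16.5), np.float64(-10.7)), (np.float64(27.1), np.float64(-98.7)), (np.float64(16.8), np.float64(171.6))]
holder scene c [ 5.481e-01 -5.000e-04] edges [(np.float64(42.3), np.float64(-96.4)), (np.float64(41.8), np.float64(-2.9)), (np.float64(39.8), np.float64(79.8)), (np.float64(44.4), np.float64(173.5))]
holder side c [0.5451 0.0016] edges [(np.float64(44.9), np.float64(84.1)), (np.float64(38.8), np.float64(179.5)), (np.float64(40.4), np.float64(-102.8)), (np.float64(43.4), np.float64(-7.5))]
stage scr c [ 0.5261 -0.0175] edges [(np.float64(114.8), np.float64(-97.6)), (np.float64(116.2), np.float64(-7.6)), (np.float64(163.4), np.float64(127.8))]
bore scene c [ 0.5491 -0.0016] edges [(np.float64(0.0), np.float64(0.0))]
bore side c [0.5447 0.002 ] edges [(np.float64(0.0), np.float64(0.0))]
knob c [ 0.575  -0.0052] edges [(np.float64(0.0), np.float64(0.0))]
plates scene c [ 0.5536 -0.2291] edges [(np.float64(39.0), np.float64(111.9)), (np.float64(39.0), np.float64(-68.1))]
plates side c [ 0.55  -0.226] edges [(np.float64(36.0), np.float64(-69.5)), (np.float64(36.0), np.float64(110.5))]
```

```bash
cat >> h.py <<'E'
from scipy.spatial.transform import Rotation as R
def goto(p,yawdeg):
    """remaining shift in tool axes (mm) and rotvec in tool axes to target TCP p, tool x at yawdeg, pointing down"""
    s=manip.sense(); r=R.from_quat(s['tool_rot']); M=r.as_matrix()
    a=np.radians(yawdeg); T=R.from_matrix(np.array([[np.cos(a),np.sin(a),0],[np.sin(a),-np.cos(a),0],[0,0,-1]]))
    d=M.T@(np.array(p)-s['tcp_pos'])*1e3; w=(r.inv()*T).as_rotvec()
    print('shift',d.round(1),'rows',round(np.linalg.norm(d)/41.7,1),'rot',w.round(4),'t',round(s['t'],2),'F',np.round(s['force'],1),'gap',round(s['finger_gap'],3),'tcp',s['tcp_pos'].round(4))
E
python3 -c "
from h import *
goto([.552,-.2275,.26],21)"
```

```text
shift [ 466.8 -252.5  -28.9] rows 12.7 rot [-0.0017 -0.0004 -0.0848] t 0.15 F [ 1.1 -0.7 -0.5] gap 1.0 tcp [ 0.1738 -0.5998  0.2305]
```

Emit:
servo_tool(motion=[[35,-19,-4,0,0,-0.008,1],[35,-19,-4,0,0,-0.008,1],[35,-19,-4,0,0,-0.008,1],[35,-19,-4,0,0,-0.008,1],[35,-19,-4,0,0,-0.008,1],[35,-19,-4,0,0,-0.008,1],[35,-19,-4,0,0,-0.008,1],[35,-19,0,0,0,-0.008,1],[35,-19,0,0,0,-0.008,1],[35,-19,0,0,0,-0.008,1],[35,-19,0,0,0,0,1],[35,-19,0,0,0,0,1]], grip_force=20)

```text
t: 1.15
tcp_pos: [0.5062, -0.2437, 0.2554]
tool_rot: [0.985, 0.173, -0.001, -0.001]
force: [0.9, -0.2, -0.2]
finger_gap: 1.003
```

```bash
python3 -c "
from h import *
goto([.552,-.2275,.26],21)"
```

```text
shift [48.6  0.4 -4.7] rows 1.2 rot [-0.0015  0.0023 -0.0181] t 1.15 F [ 0.9 -0.2 -0.2] gap 1.003 tcp [ 0.5062 -0.2437  0.2554]
```

Emit:
servo_tool(motion=[[25,0,-5,0,0.002,-0.018,1],[22,0,0,0,0,0,1],[2,0,0,0,0,0,1],[0,0,0,0,0,0,1]])

```text
t: 1.48
tcp_pos: [0.5576, -0.2157, 0.2593]
tool_rot: [0.982, 0.189, -0.0, -0.003]
force: [-0.0, -0.8, -0.6]
finger_gap: 0.999
```

```bash
python3 -c "
from h import *
import pickle
goto([.552,-.2275,.26],21)
s=snap('wrist','pics/w1.png'); pickle.dump(s,open('w1.pkl','wb'))"
```

```text
shift [-9.6  8.9 -0.8] rows 0.3 rot [-0.0056 -0.0005  0.0129] t 1.48 F [-0.  -0.8 -0.6] gap 0.999 tcp [ 0.5576 -0.2157  0.2593]
```

View pics/w1.png

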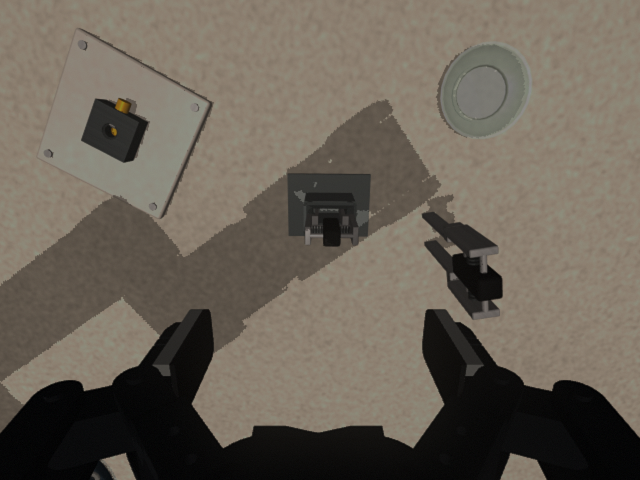

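The wrist view shows the pot at (330,205) with the tongs' plate tops near (309,237) and (354,237), the large tongs at (475,275), and the stage at upper left. I'll zoom.

Run:
```python
from h import *
import pickle
s=pickle.load(open('w1.pkl','rb'))
f=s['frame'][165:255,280:380,::-1]
cv2.imwrite('pics/w1c.png',np.clip(cv2.resize(f,None,fx=6,fy=6,interpolation=cv2.INTER_CUBIC)*1.8,0,255).astype(np.uint8))
```

```text
(no output)
```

View pics/w1c.png

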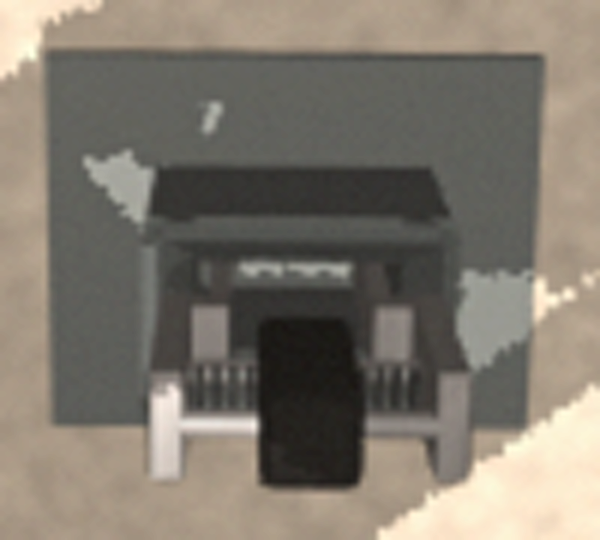

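Run:
```python
from h import *
import pickle
s=pickle.load(open('w1.pkl','rb'))
def P(ps,z): return np.array([onz(s,280+x/6,165+y/6,z)[:2] for x,y in ps])
ang=lambda v:np.degrees(np.arctan2(v[1],v[0]))
def show(t,P):
    print(t,'c',P.mean(0).round(4),'edges',[(round(np.linalg.norm(P[(i+1)%len(P)]-P[i])*1e3,1),round(ang(P[(i+1)%len(P)]-P[i]),1)) for i in range(len(P))])
show('plates',P([(148,380),(148,482),(470,482),(470,375)],.117))
show('foot',P([(47,52),(543,55),(530,425),(53,422)],.005))
def Q(ps,z): return np.array([onz(s,x,y,z)[:2] for x,y in ps])
show('stage scr',Q([(82,45),(196,107),(153,206),(48,154)],.012)); show('bore',Q([(111,130.5)],.032))
goto([.552,-.2275,.26],20)
```

```text
plates c [ 0.552  -0.2295] edges [(np.float64(14.6), np.float64(-158.9)), (np.float64(44.2), np.float64(-68.2)), (np.float64(15.3), np.float64(23.7)), (np.float64(43.6), np.float64(112.7))]
foot c [ 0.5531 -0.2296] edges [(np.float64(89.2), np.float64(-68.6)), (np.float64(69.7), np.float64(-157.7)), (np.float64(90.5), np.float64(111.4)), (np.float64(69.7), np.float64(21.2))]
stage scr c [ 5.473e-01 -4.000e-04] edges [(np.float64(117.9), np.float64(-96.6)), (np.float64(116.8), np.float64(172.2)), (np.float64(116.5), np.float64(83.3)), (np.float64(116.6), np.float64(-7.1))]
bore c [ 0.5486 -0.0016] edges [(np.float64(0.0), np.float64(0.0))]
shift [-9.1  9.  -0.9] rows 0.3 rot [-0.0062 -0.0006  0.0295] t 1.53 F [ 0.3 -0.3 -0.2] gap 0.997 tcp [ 0.5572 -0.2158  0.2591]
```

```bash
python3 -c "
from h import *
goto([.552,-.229,.15],21.5)"
```

```text
shift [ -9.8  11.  109.1] rows 2.6 rot [-0.0061 -0.0007  0.0033] t 1.53 F [ 0.3 -0.3 -0.2] gap 0.997 tcp [ 0.5572 -0.2158  0.2591]
```

Emit:
servo_tool(motion=[[-5,5,36,-0.003,0,0.003,1],[-5,5,36,-0.003,0,0,1],[0,0,36,0,0,0,1],[0,0,0,0,0,0,1],[0,0,0,0,0,0,1]])

```text
t: 1.95
tcp_pos: [0.5487, -0.2342, 0.1509]
tool_rot: [0.983, 0.184, 0.001, 0.002]
force: [-0.8, 0.3, 1.7]
finger_gap: 1.004
```

```bash
python3 -c "
from h import *
goto([.552,-.229,.072],21.5)"
```

```text
shift [ 4.8 -4.  78.9] rows 1.9 rot [ 0.0052 -0.0019 -0.005 ] t 1.95 F [-0.8  0.3  1.7] gap 1.004 tcp [ 0.5487 -0.2342  0.1509]
```

Emit:
servo_tool(motion=[[3,-3,20,0.004,0,-0.004,1],[1,0,20,0,0,0,1],[0,0,15,0,0,0,1],[0,0,10,0,0,0,1],[0,0,0,0,0,0,1],[0,0,0,0,0,0,1]])

```text
t: 2.45
tcp_pos: [0.554, -0.2373, 0.095]
tool_rot: [0.983, 0.183, 0.006, 0.006]
force: [-0.1, 0.1, -0.1]
finger_gap: 1.002
```

```bash
python3 -c "
from h import *
goto([.552,-.229,.072],21.5)"
```

```text
shift [ 0.9 -8.8 22.9] rows 0.6 rot [ 0.0137 -0.0095 -0.0069] t 2.45 F [-0.1  0.1 -0.1] gap 1.002 tcp [ 0.554  -0.2373  0.095 ]
```

Emit:
servo_tool(motion=[[0,0,0,0,0,0,1],[0,0,0,0,0,0,1]])

```text
t: 2.62
tcp_pos: [0.5552, -0.2386, 0.098]
tool_rot: [0.983, 0.183, 0.008, 0.007]
force: [0.2, -0.3, -0.4]
finger_gap: 1.0
```

```bash
python3 -c "
from h import *
goto([.552,-.229,.072],21.5);s=manip.sense();print(s['q'],s['qd'])"
```

```text
shift [  0.1 -10.6  25.8] rows 0.7 rot [ 0.0174 -0.012  -0.0074] t 2.62 F [ 0.2 -0.3 -0.4] gap 1.0 tcp [ 0.5552 -0.2386  0.098 ]
[-5.90583648e-01  6.67868789e-01  1.61024072e+00 -1.35804635e-04
  8.42296405e-01  6.12450800e-01] [-2.57973362e-03 -2.50196266e-02 -1.21676335e-02  1.77919642e-03
  1.12132136e-02 -8.40254731e-05]
```

Emit:
servo_tool(motion=[[0,-5,5,0.008,-0.006,-0.004,1],[0,-3,5,0.004,-0.003,-0.002,1],[0,0,0,0,0,0,1]])

```text
t: 2.87
tcp_pos: [0.5538, -0.2317, 0.0902]
tool_rot: [0.983, 0.186, 0.004, 0.004]
force: [-0.0, 0.7, 0.0]
finger_gap: 0.999
```

```bash
python3 -c "
from h import *
goto([.552,-.229,.072],21.5);s=manip.sense();print(s['q'],s['qd'])"
```

```text
shift [-0.8 -3.3 18.2] rows 0.4 rot [ 0.009  -0.0055 -0.0011] t 2.87 F [-0.   0.7  0. ] gap 0.999 tcp [ 0.5538 -0.2317  0.0902]
[-5.81915901e-01  6.78634878e-01  1.61658667e+00 -8.93389216e-04
  8.35809358e-01  6.15326235e-01] [ 0.00341473 -0.01422414 -0.00604992 -0.00051199  0.00830721 -0.00032506]
```

Emit:
servo_tool(motion=[[0,0,0,0,0,0,1]])

```text
t: 2.95
tcp_pos: [0.5538, -0.2314, 0.0901]
tool_rot: [0.982, 0.186, 0.003, 0.004]
force: [0.2, -0.3, -0.2]
finger_gap: 1.001
```

```bash
python3 -c "
from h import *
goto([.552,-.229,.072],21.5);s=manip.sense();print(s['q'],s['qd'])"
```

```text
shift [-0.9 -3.  18.1] rows 0.4 rot [ 0.0089 -0.0054 -0.0005] t 2.95 F [ 0.2 -0.3 -0.2] gap 1.001 tcp [ 0.5538 -0.2314  0.0901]
[-5.81390555e-01  6.78695317e-01  1.61673260e+00 -9.79945037e-04
  8.35828525e-01  6.15273337e-01] [ 0.00617892  0.00540496  0.01129793  0.0025794   0.00182892 -0.00029138]
```

Emit:
servo_tool(motion=[[0,-2,6,0.005,-0.003,0,1],[0,-1,6,0.004,-0.002,0,1],[0,0,4,0,0,0,1],[0,0,1,0,0,0,1],[0,0,0,0,0,0,1]])

```text
t: 3.37
tcp_pos: [0.5524, -0.2277, 0.0706]
tool_rot: [0.982, 0.187, -0.001, -0.001]
force: [-0.6, 0.5, 0.0]
finger_gap: 1.004
```

```bash
python3 -c "
from h import *
goto([.552,-.229,.072],21.5);s=manip.sense();print(s['q'],s['qd'])"
```

```text
shift [-0.8  1.1 -1.4] rows 0.0 rot [-0.0023  0.001   0.0001] t 3.37 F [-0.6  0.5  0. ] gap 1.004 tcp [ 0.5524 -0.2277  0.0706]
[-5.78108637e-01  7.09688737e-01  1.62300908e+00  6.97660834e-04
  8.11364833e-01  6.16837222e-01] [-0.00151135  0.01475585  0.00289324  0.00046649 -0.00080812 -0.00121841]
```

Emit:
servo_tool(motion=[[0,1,-1,-0.002,0.001,0,0.1],[0,0,0,0,0,0,0.1],[0,0,0,0,0,0,0],[0,0,0,0,0,0,0],[0,0,0,0,0,0,-0.13],[0,0,0,0,0,0,-0.13],[0,0,0,0,0,0,-0.13],[0,0,0,0,0,0,-0.13]], grip_force=20)

```text
t: 4.03
tcp_pos: [0.5531, -0.2292, 0.0723]
tool_rot: [0.982, 0.186, 0.0, 0.0]
force: [0.1, 0.3, -1.3]
finger_gap: 0.436
```

```bash
python3 -c "
from h import *
goto([.552,-.229,.072],21.5);s=manip.sense()
s=snap('wrist','pics/w2.png');s=snap('scene','pics/s2.png')"
```

```text
shift [-0.9 -0.6  0.3] rows 0.0 rot [ 0.0008 -0.0006 -0.0002] t 4.03 F [ 0.1  0.3 -1.3] gap 0.436 tcp [ 0.5531 -0.2292  0.0723]
```

View pics/w2.png

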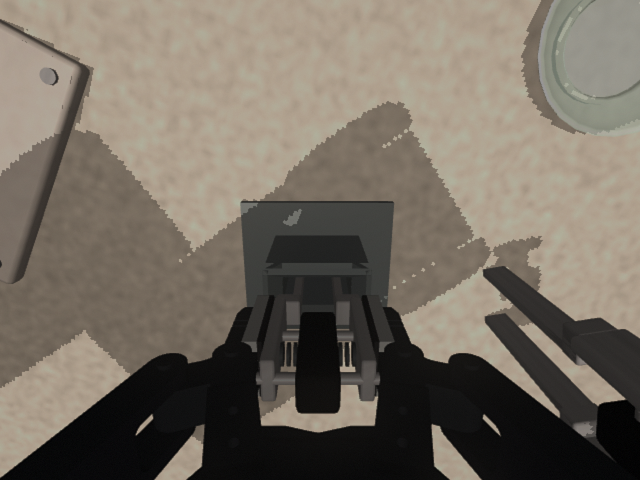

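The wrist view shows both pads seated flat on the plates (about x 250 to 385, y 300 to 400), with the black spine centred. Lifting now.

Emit:
servo_tool(motion=[[0,0,-5,0,0,0,-0.13],[0,0,-10,0,0,0,-0.13],[0,0,-15,0,0,0,-0.13],[0,0,-20,0,0,0,-0.13],[0,0,-20,0,0,0,-0.13],[0,0,-20,0,0,0,-0.13],[0,0,-15,0,0,0,-0.13],[0,0,-8,0,0,0,-0.13],[0,0,0,0,0,0,-0.13]])

```text
t: 4.88
tcp_pos: [0.5521, -0.2285, 0.1938]
tool_rot: [0.982, 0.187, -0.0, -0.0]
force: [-0.3, 0.4, -0.3]
finger_gap: 0.438
```

```bash
python3 -c "
from h import *
goto([.4835,.2282,.21],-8.5)
s=snap('wrist','pics/w3.png')"
```

```text
shift [ 103.5 -450.1  -15.8] rows 11.1 rot [-0.0007  0.0008  0.5236] t 4.88 F [-0.3  0.4 -0.3] gap 0.438 tcp [ 0.5521 -0.2285  0.1938]
```

View pics/w3.png

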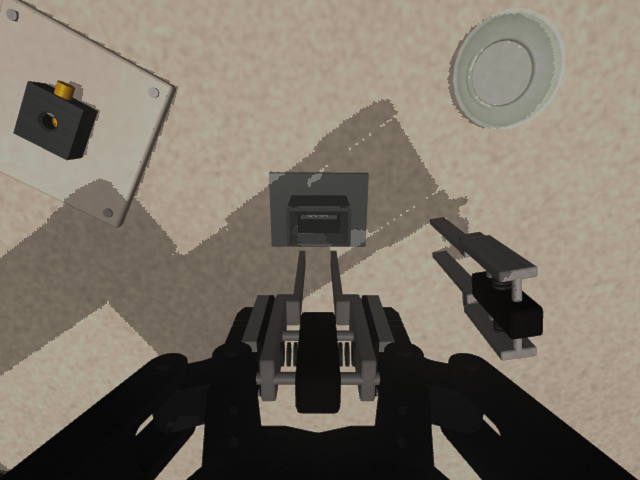

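Emit:
servo_tool(motion=[[0,-15,-4,0,0,0.02,-0.13],[0,-30,-4,0,0,0.05,-0.13],[0,-36,-4,0,0,0.05,-0.13],[0,-36,-2,0,0,0.05,-0.13],[0,-36,0,0,0,0.05,-0.13],[0,-36,0,0,0,0.05,-0.13],[0,-36,0,0,0,0.05,-0.13],[0,-36,0,0,0,0.05,-0.13],[0,-36,0,0,0,0.05,-0.13],[0,-30,0,0,0,0.05,-0.13],[0,-20,0,0,0,0.03,-0.13],[0,-10,0,0,0,0.01,-0.13]])

```text
t: 5.93
tcp_pos: [0.4959, 0.1325, 0.1964]
tool_rot: [0.996, -0.085, -0.011, -0.0]
force: [1.0, -0.5, -1.2]
finger_gap: 0.436
```

```bash
python3 -c "
from h import *
goto([.4835,.2282,.2],-8.5)"
```

```text
shift [-28.6 -92.2  -3.1] rows 2.3 rot [ 0.0007  0.0219 -0.0228] t 5.93 F [ 1.  -0.5 -1.2] gap 0.436 tcp [0.4959 0.1325 0.1964]
```

Emit:
servo_tool(motion=[[-6,-25,-1,0,0.01,-0.02,-0.13],[-8,-25,-1,0,0.006,0,-0.13],[-6,-18,0,0,0.006,0,-0.13],[-4,-8,0,0,0,0,-0.13],[0,-2,0,0,0,0,-0.13],[0,0,0,0,0,0,-0.13]])

```text
t: 6.43
tcp_pos: [0.4797, 0.219, 0.1923]
tool_rot: [0.997, -0.073, -0.005, 0.002]
force: [-0.0, 0.8, -0.5]
finger_gap: 0.434
```

```bash
python3 -c "
from h import *
goto([.4835,.2282,.2],-8.5)"
```

```text
shift [ 2.3 -9.6 -7.7] rows 0.3 rot [0.0047 0.0105 0.003 ] t 6.43 F [-0.   0.8 -0.5] gap 0.434 tcp [0.4797 0.219  0.1923]
```

Emit:
servo_tool(motion=[[1,-6,0,0.005,0.008,0.003,-0.13],[1,-3,0,0,0.002,0,-0.13],[0,0,0,0,0,0,-0.13],[0,0,0,0,0,0,-0.13]])

```text
t: 6.77
tcp_pos: [0.4838, 0.2251, 0.1913]
tool_rot: [0.997, -0.076, -0.001, 0.001]
force: [-0.4, 1.2, -0.5]
finger_gap: 0.438
```

```bash
python3 -c "
from h import *
import pickle
goto([.4835,.2282,.2],-8.5)
s=snap('wrist','pics/w4.png');pickle.dump(s,open('w4.pkl','wb'))"
```

```text
shift [-0.8 -3.  -8.7] rows 0.2 rot [ 0.0012  0.0014 -0.0039] t 6.77 F [-0.4  1.2 -0.5] gap 0.438 tcp [0.4838 0.2251 0.1913]
```

View pics/w4.png

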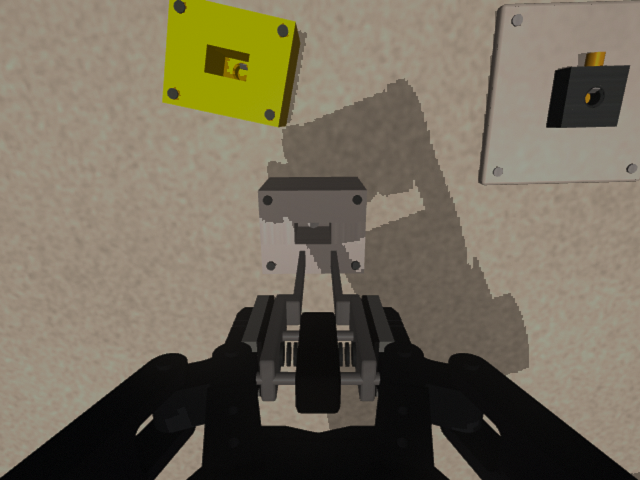

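Run:
```python
from h import *
import pickle
s=pickle.load(open('w4.pkl','rb'))
f=s['frame'][180:280,255:375,::-1]
cv2.imwrite('pics/w4c.png',np.clip(cv2.resize(f,None,fx=6,fy=6,interpolation=cv2.INTER_CUBIC)*1.6,0,255).astype(np.uint8))
P=np.array([onz(s,*p,.068)[:2] for p in [(267,200),(357,200),(355.5,265.5),(271,265.5)]]);print(P.round(4),P.mean(0))
d=P[0]-P[1]+P[3]-P[2];print('y dir',np.degrees(np.arctan2(d[1],d[0])), 'edges', [np.linalg.norm(P[i]-P[i-1])*1e3 for i in range(4)])
for p in [(301,251),(337,251)]: print(onz(s,*p,.124))
```

```text
[[0.5132 0.2581]
 [0.503  0.1923]
 [0.4514 0.1997]
 [0.4615 0.2652]] [0.48225812 0.22881137]
y dir 81.24645666919513 edges [np.float64(52.1712475337202), np.float64(66.5836853730824), np.float64(52.18102443653737), np.float64(66.27282596489724)]
[0.48933597 0.2342442  0.124     ]
[0.48598555 0.21249347 0.124     ]
```

View pics/w4c.png

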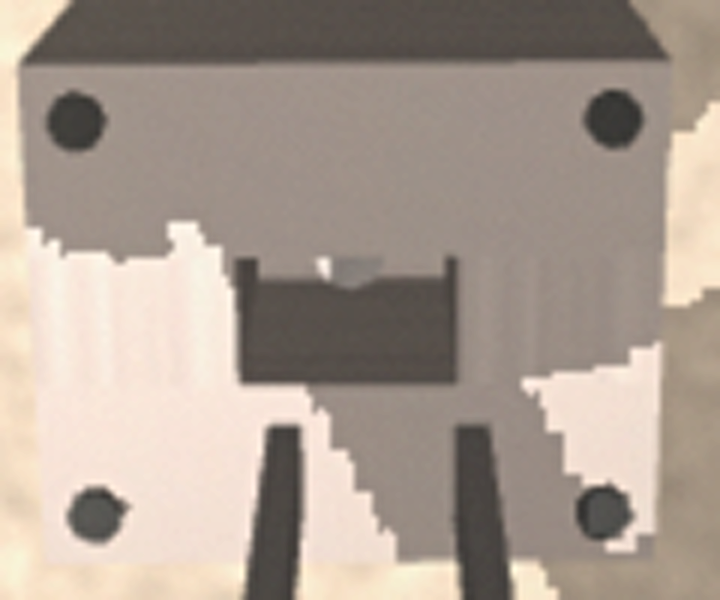

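```bash
python3 -c "
from h import *
goto([.4832,.2292,.147],-8.6)"
```

```text
shift [-1.3 -4.  44.3] rows 1.1 rot [ 0.0011  0.0011 -0.0023] t 6.82 F [ 0.1  1.1 -1.7] gap 0.437 tcp [0.4839 0.2251 0.1913]
```

Emit:
servo_tool(motion=[[0,-3,10,0.001,0.001,-0.002,-0.13],[-1,-1,14,0,0,0,-0.13],[0,0,12,0,0,0,-0.13],[0,0,6,0,0,0,-0.13],[0,0,0,0,0,0,-0.13],[0,0,0,0,0,0,-0.13]])

```text
t: 7.32
tcp_pos: [0.4852, 0.2279, 0.1464]
tool_rot: [0.997, -0.077, 0.001, -0.0]
force: [-0.5, -0.5, -0.1]
finger_gap: 0.433
```

```bash
python3 -c "
from h import *
import pickle
goto([.4832,.2292,.147],-8.6)
s=snap('wrist','pics/w5.png');pickle.dump(s,open('w5.pkl','wb'))
f=s['frame'][150:300,220:420,::-1]
cv2.imwrite('pics/w5c.png',np.clip(cv2.resize(f,None,fx=4,fy=4,interpolation=cv2.INTER_CUBIC)*1.6,0,255).astype(np.uint8))
"
```

```text
shift [-2.2 -0.9 -0.6] rows 0.1 rot [-0.0007 -0.0021 -0.0036] t 7.32 F [-0.5 -0.5 -0.1] gap 0.433 tcp [0.4852 0.2279 0.1464]
```

View pics/w5c.png

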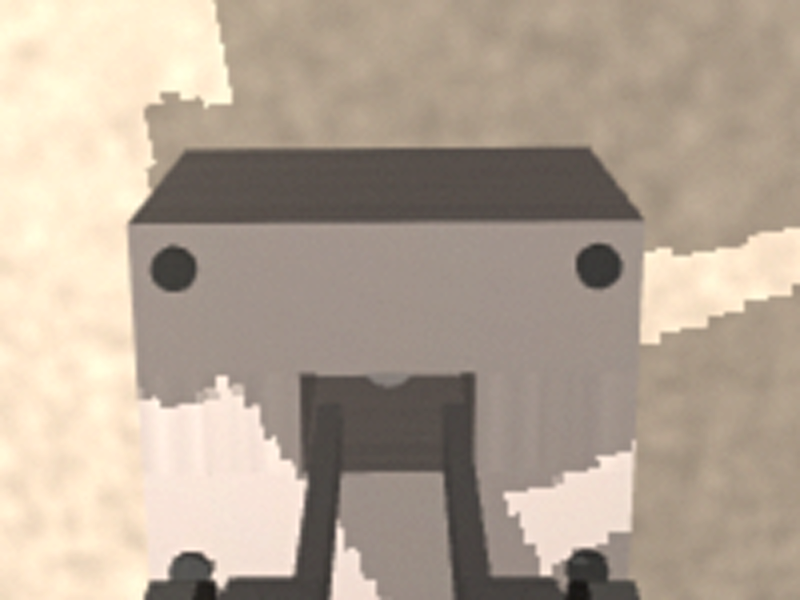

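Run:
```python
from h import *
import pickle
s=pickle.load(open('w5.pkl','rb'))
q=lambda x,y,z: onz(s,220+x/4,150+y/4,z)[:2]
S=np.array([q(301,373,.068),q(475,373,.068),q(475,470,.068),q(301,470,.068)])
a=np.radians(-8.6);ex=np.array([np.cos(a),np.sin(a)]);ey=np.array([-np.sin(a),np.cos(a)])
c=S.mean(0);print('slot',c,[(np.linalg.norm(S[i]-S[i-1])*1e3).round(1) for i in range(4)])
B=np.array([q(174,269,.068),q(598,266,.068)]);d=B[0]-B[1];print('ydir',np.degrees(np.arctan2(d[1],d[0])),np.linalg.norm(d), 'slot c from screws',B.mean(0)-.026*ex)
T=np.array([q(317,404,.0791),q(472,404,.0791)]);t=T.mean(0)-.005*ex
print('tips',t,'width',np.linalg.norm(T[0]-T[1]));e=c-t;print('move x,y body',e@ex*1e3,e@ey*1e3)
```

```text
slot [0.48248961 0.22858171] [np.float64(16.7), np.float64(27.8), np.float64(16.7), np.float64(28.4)]
ydir 81.61485809913957 0.06621641905843201 slot c from screws [0.48223742 0.22884084]
tips [0.48435258 0.22724014] width 0.023696514688960592
move x,y body -2.0426351457373007 1.047904884795319
```

Emit:
servo_tool(motion=[[-1.5,-0.8,0,-0.001,-0.002,-0.003,-0.15],[-0.5,0,2,0,0,0,-0.15],[0,0,5,0,0,0,-0.15],[0,0,2,0,0,0,-0.15],[0,0,0,0,0,0,-0.15]])

```text
t: 7.78
tcp_pos: [0.4846, 0.2295, 0.1387]
tool_rot: [0.997, -0.075, 0.002, -0.001]
force: [0.0, 0.2, -0.2]
finger_gap: 0.428
```

```bash
python3 -c "
from h import *
goto([.4832,.2290,.088],-8.6)"
```

```text
shift [-1.5  0.8 50.7] rows 1.2 rot [-0.0014 -0.0042 -0.0003] t 7.78 F [ 0.   0.2 -0.2] gap 0.428 tcp [0.4846 0.2295 0.1387]
```

Emit:
servo_tool(motion=[[-1.5,0.5,1,-0.001,-0.004,0,-0.15],[-0.5,0.3,1,0,0,0,-0.15],[0,0,0,0,0,0,-0.15]])

```text
t: 8.03
tcp_pos: [0.4824, 0.2291, 0.1366]
tool_rot: [0.997, -0.075, 0.0, -0.0]
force: [0.3, -0.4, -0.3]
finger_gap: 0.428
```

```bash
python3 -c "
from h import *
goto([.4832,.2290,.088],-8.6)"
```

```text
shift [ 0.8 -0.  48.6] rows 1.2 rot [-0.0004 -0.0001 -0.0001] t 8.03 F [ 0.3 -0.4 -0.3] gap 0.428 tcp [0.4824 0.2291 0.1366]
```

Tips are about 1 mm above the mouth. Entering slowly.

Emit:
servo_tool(motion=[[0.5,0,3,0,0,0,-0.15],[0,0,4,0,0,0,-0.15],[0,0,4,0,0,0,-0.15],[0,0,2,0,0,0,-0.15],[0,0,0,0,0,0,-0.15]])

```text
t: 8.45
tcp_pos: [0.4831, 0.229, 0.1223]
tool_rot: [0.997, -0.075, 0.0, -0.0]
force: [1.1, -0.3, 0.1]
finger_gap: 0.425
```

```bash
python3 -c "
from h import *
import pickle
goto([.4830,.2290,.088],-8.6)
s=snap('wrist','pics/w6.png');pickle.dump(s,open('w6.pkl','wb'))
f=s['frame'][180:330,220:420,::-1]
cv2.imwrite('pics/w6c.png',np.clip(cv2.resize(f,None,fx=4,fy=4,interpolation=cv2.INTER_CUBIC)*1.6,0,255).astype(np.uint8))
"
```

```text
shift [-0.1  0.  34.3] rows 0.8 rot [-0.0006 -0.0005 -0.0002] t 8.45 F [ 1.1 -0.3  0.1] gap 0.425 tcp [0.4831 0.229  0.1223]
```

View pics/w6c.png

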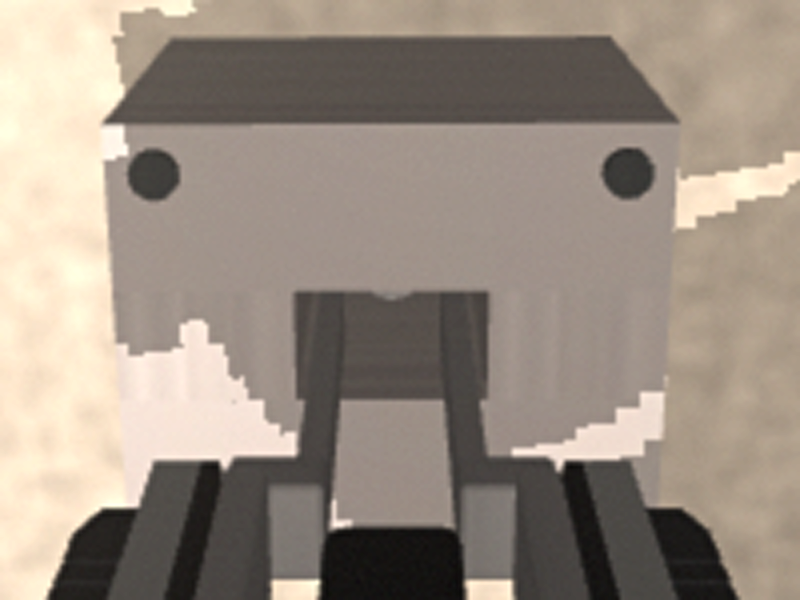

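The legs are inside the slot (crop x 310 to 480 between walls at 295 and 488) and free of contact. Continuing down.

Emit:
servo_tool(motion=[[0,0,4,0,0,0,-0.15],[0,0,5,0,0,0,-0.15],[0,0,5,0,0,0,-0.15],[0,0,4,0,0,0,-0.15],[0,0,2,0,0,0,-0.15],[0,0,0,0,0,0,-0.15]])

```text
t: 9.0
tcp_pos: [0.4832, 0.229, 0.1001]
tool_rot: [0.997, -0.075, 0.0, -0.0]
force: [-0.0, -0.1, -0.9]
finger_gap: 0.424
```

```bash
python3 -c "
from h import *
goto([.4830,.2290,.087],-8.6)
"
```

```text
shift [-0.2  0.1 13.1] rows 0.3 rot [-0.0006 -0.0005 -0.0002] t 9.0 F [-0.  -0.1 -0.9] gap 0.424 tcp [0.4832 0.229  0.1001]
```

Emit:
servo_tool(motion=[[0,0,3,0,0,0,-0.15],[0,0,4,0,0,0,-0.15],[0,0,3,0,0,0,-0.15],[0,0,1,0,0,0,-0.15],[0,0,0,0,0,0,-0.15]])

```text
t: 9.42
tcp_pos: [0.4834, 0.2291, 0.0879]
tool_rot: [0.997, -0.075, 0.0, -0.0]
force: [-0.1, 0.2, -0.5]
finger_gap: 0.424
```

```bash
python3 -c "
from h import *
goto([.4830,.2290,.087],-8.6)
"
```

```text
shift [-0.4  0.1  0.9] rows 0.0 rot [-0.0006 -0.0006 -0.0002] t 9.42 F [-0.1  0.2 -0.5] gap 0.424 tcp [0.4834 0.2291 0.0879]
```

Emit:
servo_tool(motion=[[0,0,0,0,0,0,-0.18],[0,0,0,0,0,0,-0.2],[0,0,0,0,0,0,-0.22],[0,0,0,0,0,0,-0.24],[0,0,0,0,0,0,-0.25],[0,0,0,0,0,0,-0.26],[0,0,0,0,0,0,-0.27],[0,0,0,0,0,0,-0.28],[0,0,0,0,0,0,-0.3]], grip_force=20)

```text
t: 10.17
tcp_pos: [0.4837, 0.2291, 0.0885]
tool_rot: [0.997, -0.075, 0.001, -0.0]
force: [0.0, -0.3, -1.0]
finger_gap: 0.356
```

```bash
python3 -c "
from h import *
goto([.4830,.2290,.087],-8.6)
"
```

```text
shift [-0.7  0.2  1.5] rows 0.0 rot [-0.0008 -0.0017  0.    ] t 10.17 F [ 0.  -0.3 -1. ] gap 0.356 tcp [0.4837 0.2291 0.0885]
```

Emit:
servo_tool(motion=[[0,0,0,0,0,0,-0.31],[0,0,0,0,0,0,-0.32],[0,0,0,0,0,0,-0.33],[0,0,0,0,0,0,-0.34],[0,0,0,0,0,0,-0.35],[0,0,0,0,0,0,-0.36]])

```text
t: 10.67
tcp_pos: [0.4837, 0.2291, 0.0885]
tool_rot: [0.997, -0.075, 0.001, -0.0]
force: [0.0, 0.1, -0.4]
finger_gap: 0.351
```

```bash
python3 -c "
from h import *
goto([.4830,.2290,.087],-8.6)
"
```

```text
shift [-0.7  0.2  1.5] rows 0.0 rot [-0.0008 -0.0017 -0.    ] t 10.67 F [ 0.   0.1 -0.4] gap 0.351 tcp [0.4837 0.2291 0.0885]
```

Emit:
servo_tool(motion=[[0,0,0,0,0,0,-0.38],[0,0,0,0,0,0,-0.42],[0,0,0,0,0,0,-0.5],[0,0,0,0,0,0,-0.7],[0,0,0,0,0,0,-1],[0,0,0,0,0,0,-1]])

```text
t: 11.17
tcp_pos: [0.4837, 0.2291, 0.0885]
tool_rot: [0.997, -0.075, 0.001, -0.0]
force: [-0.2, -0.2, -0.2]
finger_gap: 0.353
```

Emit:
servo_tool(motion=[[0,0,-1,0,0,0,-1],[0,0,-2,0,0,0,-1],[0,0,-3,0,0,0,-1],[0,0,-3,0,0,0,-1]])

```text
t: 11.5
tcp_pos: [0.4835, 0.229, 0.0967]
tool_rot: [0.997, -0.075, 0.0, -0.0]
force: [-0.2, -0.4, -1.3]
finger_gap: 0.349
```

```bash
python3 -c "
from h import *
goto([.4830,.2290,.21],-8.6)
"
```

```text
shift [  -0.5    0.  -113.3] rows 2.7 rot [-0.0005 -0.0007 -0.0002] t 11.5 F [-0.2 -0.4 -1.3] gap 0.349 tcp [0.4835 0.229  0.0967]
```

Emit:
servo_tool(motion=[[0,0,-5,0,0,0,-1],[0,0,-8,0,0,0,-1],[0,0,-10,0,0,0,-1],[0,0,-12,0,0,0,-1],[0,0,-15,0,0,0,-1],[0,0,-15,0,0,0,-1],[0,0,-15,0,0,0,-1],[0,0,-10,0,0,0,-1],[0,0,-5,0,0,0,-1],[0,0,0,0,0,0,-1],[0,0,0,0,0,0,-1]])

```text
t: 12.42
tcp_pos: [0.4824, 0.2291, 0.2051]
tool_rot: [0.997, -0.075, 0.002, -0.001]
force: [-0.1, -0.4, -1.3]
finger_gap: 0.348
```

```bash
python3 -c "
from h import *
import pickle
goto([.5475,-.0003,.2],-7.5)
s=snap('wrist','pics/w7.png');pickle.dump(s,open('w7.pkl','wb'))
f=s['frame'][180:330,220:420,::-1]
cv2.imwrite('pics/w7c.png',np.clip(cv2.resize(f,None,fx=4,fy=4,interpolation=cv2.INTER_CUBIC)*1.6,0,255).astype(np.uint8))
"
```

```text
shift [ 98.6 217.1   5. ] rows 5.7 rot [-0.0024 -0.0044 -0.0191] t 12.42 F [-0.1 -0.4 -1.3] gap 0.348 tcp [0.4824 0.2291 0.2051]
```

View pics/w7c.png

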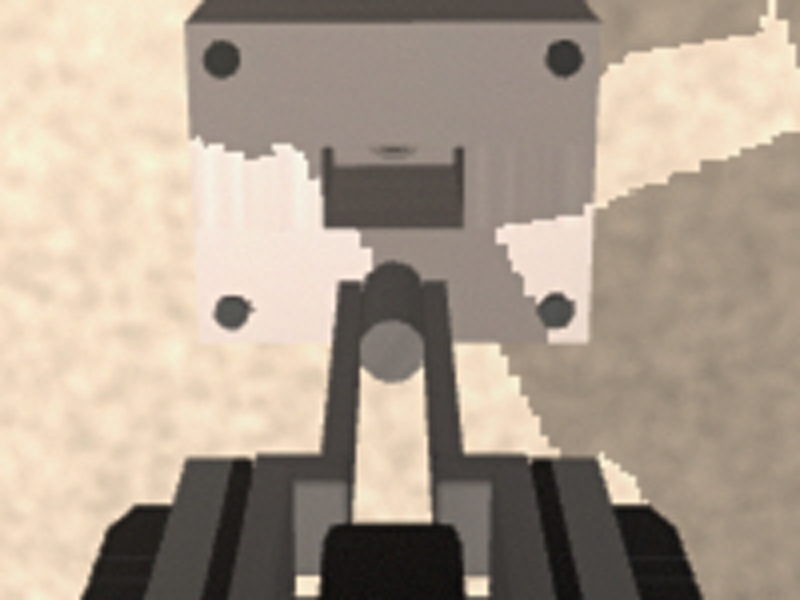

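The stub hangs upright between the legs, with its top centred at crop (392,350), which is about (318,267) in the full frame. Measuring its offset from the TCP.

Run:
```python
from h import *
import pickle
s=pickle.load(open('w7.pkl','rb'))
q=lambda x,y,z: onz(s,220+x/4,180+y/4,z)[:2]
a=np.radians(-8.6);ex=np.array([np.cos(a),np.sin(a)]);ey=np.array([-np.sin(a),np.cos(a)])
tcp=manip.sense()['tcp_pos'][:2]
for n,p in [('stub',q(392,350,.1495)),('foot low edge',q(392,262,.1215)),('tipL',q(339,283,.137)-.005*ex),('tipR',q(448,283,.137)-.005*ex),('diam',None)]:
    if p is not None: print(n,p.round(4),'body rel tcp mm',((p-tcp)@ex*1e3).round(2),((p-tcp)@ey*1e3).round(2))
print(np.linalg.norm(q(360,350,.1495)-q(424,350,.1495)))
```

```text
stub [0.4807 0.229 ] body rel tcp mm -1.64 -0.34
foot low edge [0.4848 0.2284] body rel tcp mm 2.53 -0.3
tipL [0.4829 0.2369] body rel tcp mm -0.65 7.81
tipR [0.4804 0.2204] body rel tcp mm -0.64 -8.91
0.009378329752415246
```

Emit:
servo_tool(motion=[[5,10,0,0,0,0,-1],[12,24,1,-0.001,-0.002,-0.01,-1],[14,30,1,-0.001,-0.002,-0.01,-1],[14,30,1,0,0,0,-1],[14,30,1,0,0,0,-1],[14,28,0,0,0,0,-1],[10,20,0,0,0,0,-1],[5,10,0,0,0,0,-1],[0,0,0,0,0,0,-1],[0,0,0,0,0,0,-1]])

```text
t: 13.3
tcp_pos: [0.544, 0.0238, 0.1925]
tool_rot: [0.998, -0.063, -0.008, 0.001]
force: [-0.6, -0.5, -1.4]
finger_gap: 0.351
```

```bash
python3 -c "
from h import *
goto([.549,-.0003,.16],-7.5)
"
```

```text
shift [ 8.5 23.2 32.4] rows 1.0 rot [0.0026 0.0152 0.0048] t 13.3 F [-0.6 -0.5 -1.4] gap 0.351 tcp [0.544  0.0238 0.1925]
```

Emit:
servo_tool(motion=[[3,8,8,0.002,0.008,0.004,-1],[2,7,8,0,0.003,0,-1],[1,4,8,0,0.002,0,-1],[0,1,4,0,0,0,-1],[0,0,0,0,0,0,-1],[0,0,0,0,0,0,-1]])

```text
t: 13.8
tcp_pos: [0.5436, 0.0082, 0.1611]
tool_rot: [0.998, -0.062, -0.004, -0.001]
force: [0.2, 0.4, -1.3]
finger_gap: 0.35
```

```bash
python3 -c "
from h import *
goto([.549,-.0003,.16],-7.5)
"
```

```text
shift [6.4 7.8 1.1] rows 0.2 rot [-0.0021  0.0082  0.0066] t 13.8 F [ 0.2  0.4 -1.3] gap 0.35 tcp [0.5436 0.0082 0.1611]
```

Emit:
servo_tool(motion=[[4,5,3,-0.002,0.006,0.006,-1],[3,3,3,0,0.003,0,-1],[0,0,2,0,0,0,-1],[0,0,0,0,0,0,-1],[0,0,0,0,0,0,-1]])

```text
t: 14.22
tcp_pos: [0.5506, -0.0001, 0.1529]
tool_rot: [0.998, -0.064, 0.002, 0.0]
force: [0.8, -0.9, -1.1]
finger_gap: 0.35
```

```bash
python3 -c "
from h import *
goto([.549,-.0003,.14],-7.5)
import pickle
s=snap('wrist','pics/w8.png');pickle.dump(s,open('w8.pkl','wb'))
f=s['frame'][180:330,220:420,::-1]
cv2.imwrite('pics/w8c.png',np.clip(cv2.resize(f,None,fx=4,fy=4,interpolation=cv2.INTER_CUBIC)*1.6,0,255).astype(np.uint8))
"
```

```text
shift [-1.6  0.4 12.9] rows 0.3 rot [-0.     -0.0031  0.002 ] t 14.22 F [ 0.8 -0.9 -1.1] gap 0.35 tcp [ 5.506e-01 -1.000e-04  1.529e-01]
```

View pics/w8c.png

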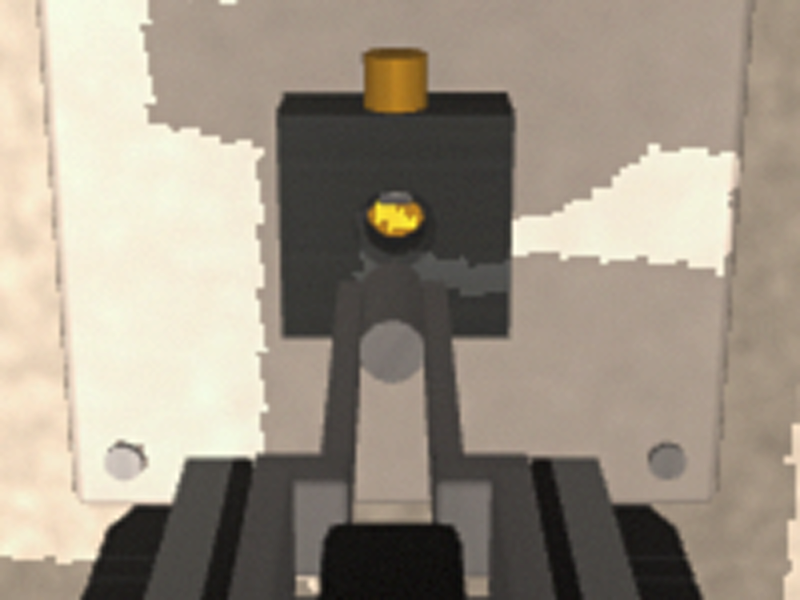

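Run:
```python
from h import *
import pickle
s=pickle.load(open('w8.pkl','rb'))
q=lambda x,y,z: onz(s,220+x/4,180+y/4,z)[:2]
a=np.radians(-7.5);ex=np.array([np.cos(a),np.sin(a)]);ey=np.array([-np.sin(a),np.cos(a)])
tcp=manip.sense()['tcp_pos'][:2]
H=np.array([q(280,115,.032),q(513,115,.032),q(510,337,.032),q(282,337,.032)])
d=H[0]-H[1]+H[3]-H[2]
print('holder',H.mean(0),np.degrees(np.arctan2(d[1],d[0])),[np.linalg.norm(H[i]-H[i-1])*1e3 for i in range(4)])
S=q(392,350,.1529-.0678+.0124); print('stub',S, 'rel tcp',(S-tcp)@ex*1e3,(S-tcp)@ey*1e3)
print('bore',q(396,227,.032))
e=H.mean(0)-S; print('move body',e@ex*1e3,e@ey*1e3)
```

```text
holder [ 0.54689886 -0.00096133] 82.60988102277103 [np.float64(44.044031870344575), np.float64(43.059216633743), np.float64(44.0426202623585), np.float64(44.24576199880978)]
stub [ 5.48897821e-01 -3.33648783e-04] rel tcp -1.617871973700934 -0.4914771773198316
bore [ 0.54724174 -0.00095888]
move body -1.8999275397241293 -0.8832240551740111
```

Emit:
servo_tool(motion=[[-1,0.5,6,0,-0.003,0.002,-1],[-0.7,0.3,8,0,0,0,-1],[0,0,8,0,0,0,-1],[0,0,4,0,0,0,-1],[0,0,1,0,0,0,-1],[0,0,0,0,0,0,-1]])

```text
t: 14.77
tcp_pos: [0.5483, -0.0006, 0.1229]
tool_rot: [0.998, -0.066, -0.0, -0.0]
force: [0.1, -0.5, -0.2]
finger_gap: 0.349
```

```bash
python3 -c "
from h import *
goto([.5487,-.0007,.1195],-7.4)
import pickle
s=snap('wrist','pics/w9.png');pickle.dump(s,open('w9.pkl','wb'))
f=s['frame'][180:330,220:420,::-1]
cv2.imwrite('pics/w9c.png',np.clip(cv2.resize(f,None,fx=4,fy=4,interpolation=cv2.INTER_CUBIC)*1.6,0,255).astype(np.uint8))
"
```

```text
shift [0.5 0.1 3.4] rows 0.1 rot [-0.0002  0.0009 -0.0019] t 14.77 F [ 0.1 -0.5 -0.2] gap 0.349 tcp [ 0.5483 -0.0006  0.1229]
```

View pics/w9c.png

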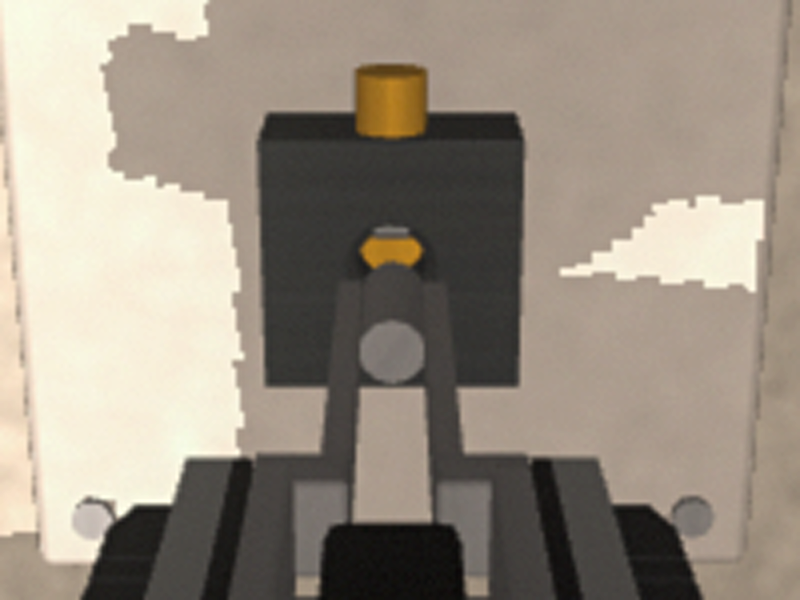

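Run:
```python
from h import *
import pickle
s=pickle.load(open('w9.pkl','rb'))
q=lambda x,y,z: onz(s,220+x/4,180+y/4,z)[:2]
a=np.radians(-7.5);ex=np.array([np.cos(a),np.sin(a)]);ey=np.array([-np.sin(a),np.cos(a)])
tcp=manip.sense()['tcp_pos'][:2]
H=np.array([q(260,138,.032),q(524,138,.032),q(519,386,.032),q(266,386,.032)])
print('holder',H.mean(0),[np.linalg.norm(H[i]-H[i-1])*1e3 for i in range(4)])
print('chamfer top edge -7.8', q(392,224,.032)-.0078*ex, np.linalg.norm(q(353,265,.032)-q(432,265,.032)))
z=.1229-.0835
S=q(392,351,z+.028);F=q(392,262,z)-.005*ex; 
for S in (S,F):
  e=H.mean(0)-S; print(S,'move body',e@ex*1e3,e@ey*1e3)
```

```text
holder [ 0.54713728 -0.00095923] [np.float64(44.3815990807287), np.float64(43.4488799372976), np.float64(44.381251095225345), np.float64(44.02775942728799)]
chamfer top edge -7.8 [ 0.54670297 -0.0008584 ] 0.01337339244888627
[ 0.54612512 -0.00074711] move body 1.0311852163110204 -0.07819365088812907
[ 0.54531497 -0.00066837] move body 1.8446818140903307 -0.050512141205529854
```

Emit:
servo_tool(motion=[[0.7,0,1,0,0.001,-0.002,-1],[0,0,1.5,0,0,0,-1],[0,0,0,0,0,0,-1],[0,0,0,0,0,0,-1]])

```text
t: 15.15
tcp_pos: [0.5496, -0.0007, 0.1207]
tool_rot: [0.998, -0.064, 0.001, 0.0]
force: [-0.2, -0.4, -1.3]
finger_gap: 0.347
```

```bash
python3 -c "
from h import *
goto([.5491,-.0007,.1195],-7.4)
"
```

```text
shift [-0.5  0.1  1.2] rows 0.0 rot [-0.0001 -0.0015  0.0004] t 15.15 F [-0.2 -0.4 -1.3] gap 0.347 tcp [ 0.5496 -0.0007  0.1207]
```

Emit:
servo_tool(motion=[[-0.4,0,1,0,-0.0015,0,-1],[0,0,1.5,0,0,0,-1],[0,0,1,0,0,0,-1],[0,0,1,0,0,0,-1]])

```text
t: 15.48
tcp_pos: [0.5498, -0.0007, 0.1167]
tool_rot: [0.998, -0.064, 0.001, 0.0]
force: [0.0, 0.7, -0.2]
finger_gap: 0.35
```

```bash
python3 -c "
from h import *
goto([.5491,-.0007,.1155],-7.4)
"
```

```text
shift [-0.7  0.   1.2] rows 0.0 rot [ 0.     -0.0018  0.0004] t 15.48 F [ 0.   0.7 -0.2] gap 0.35 tcp [ 0.5498 -0.0007  0.1167]
```

Emit:
servo_tool(motion=[[-1,0,0.5,0,-0.002,0,-1],[-0.3,0,1,0,0,0,-1],[0,0,1,0,0,0,-1],[0,0,1,0,0,0,-1]])

```text
t: 15.82
tcp_pos: [0.5484, -0.0006, 0.1128]
tool_rot: [0.998, -0.064, -0.0, 0.0]
force: [-0.4, -0.4, -1.0]
finger_gap: 0.348
```

```bash
python3 -c "
from h import *
goto([.5491,-.0007,.1135],-7.4)
"
```

```text
shift [ 0.7  0.  -0.7] rows 0.0 rot [0.0001 0.0003 0.0005] t 15.82 F [-0.4 -0.4 -1. ] gap 0.348 tcp [ 0.5484 -0.0006  0.1128]
```

Emit:
servo_tool(motion=[[0,0,1,0,0,0,-1],[0,0,1,0,0,0,-1],[0,0,1,0,0,0,-1]])

```text
t: 16.07
tcp_pos: [0.5485, -0.0006, 0.1096]
tool_rot: [0.998, -0.064, -0.0, 0.0]
force: [-0.9, 0.2, 4.1]
finger_gap: 0.351
```

```bash
python3 -c "
from h import *
goto([.5488,-.0007,.1025],-7.4)
"
```

```text
shift [0.3 0.1 7.1] rows 0.2 rot [0.     0.0002 0.0004] t 16.07 F [-0.9  0.2  4.1] gap 0.351 tcp [ 0.5485 -0.0006  0.1096]
```

Emit:
servo_tool(motion=[[0,0,1,0,0,0,-1],[0,0,1,0,0,0,-1]])

```text
t: 16.23
tcp_pos: [0.5485, -0.0005, 0.1078]
tool_rot: [0.998, -0.064, 0.0, -0.0]
force: [-1.2, 1.3, 1.8]
finger_gap: 0.35
```

Emit:
servo_tool(motion=[[0,0,1,0,0,0,-1],[0,0,1,0,0,0,-1]])

```text
t: 16.4
tcp_pos: [0.5485, -0.0005, 0.1059]
tool_rot: [0.998, -0.064, 0.0, -0.0]
force: [-0.2, 0.6, 1.1]
finger_gap: 0.347
```

```bash
python3 -c "
from h import *
goto([.5488,-.0007,.1025],-7.4)
"
```

```text
shift [0.3 0.1 3.4] rows 0.1 rot [-0.     -0.0001  0.0004] t 16.4 F [-0.2  0.6  1.1] gap 0.347 tcp [ 5.485e-01 -5.000e-04  1.059e-01]
```

Emit:
servo_tool(motion=[[0,0,1,0,0,0,-1],[0,0,1,0,0,0,-1]])

```text
t: 16.57
tcp_pos: [0.5485, -0.0005, 0.1038]
tool_rot: [0.998, -0.064, 0.0, -0.0]
force: [-0.6, 0.0, 1.4]
finger_gap: 0.347
```

Emit:
servo_tool(motion=[[0,0,0.6,0,0,0,-1]])

```text
t: 16.65
tcp_pos: [0.5485, -0.0005, 0.1031]
tool_rot: [0.998, -0.064, 0.0, -0.0]
force: [-0.7, 0.0, 1.6]
finger_gap: 0.346
```

Emit:
servo_tool(motion=[[0,0,0.5,0,0,0,-1]])

```text
t: 16.73
tcp_pos: [0.5485, -0.0005, 0.1025]
tool_rot: [0.998, -0.064, 0.0, 0.0]
force: [-0.3, 0.1, 1.6]
finger_gap: 0.353
```

Emit:
servo_tool(motion=[[0,0,0.4,0,0,0,-1]])

```text
t: 16.82
tcp_pos: [0.5486, -0.0005, 0.1024]
tool_rot: [0.998, -0.064, 0.0, 0.0]
force: [-1.0, 0.6, 6.3]
finger_gap: 0.351
```

Emit:
servo_tool(motion=[[0,0,0.4,0,0,0,-1]])

```text
t: 16.9
tcp_pos: [0.5487, -0.0005, 0.1024]
tool_rot: [0.998, -0.064, 0.0, 0.0]
force: [-2.0, 0.4, 5.3]
finger_gap: 0.349
```

Emit:
servo_tool(motion=[[0,0,0.4,0,0,0,-1]])

```text
t: 16.98
tcp_pos: [0.5486, -0.0005, 0.1024]
tool_rot: [0.998, -0.064, 0.0, 0.0]
force: [-1.6, -0.2, 4.0]
finger_gap: 0.356
```

Emit:
servo_tool(motion=[[0,0,0.6,0,0,0,-1]])

```text
t: 17.07
tcp_pos: [0.5487, -0.0005, 0.1024]
tool_rot: [0.998, -0.064, 0.0, 0.0]
force: [-0.9, -0.0, 7.7]
finger_gap: 0.35
```

Emit:
servo_tool(motion=[[0,0,0.7,0,0,0,-1]])

```text
t: 17.15
tcp_pos: [0.5488, -0.0005, 0.1023]
tool_rot: [0.998, -0.064, 0.001, 0.0]
force: [-1.1, -0.0, 8.3]
finger_gap: 0.351
```

Emit:
servo_tool(motion=[[0,0,0.75,0,0,0,-1],[0,0,0.75,0,0,0,-1]])

```text
t: 17.32
tcp_pos: [0.5488, -0.0005, 0.1023]
tool_rot: [0.998, -0.064, 0.001, 0.0]
force: [-2.7, 0.1, 7.4]
finger_gap: 0.347
```

Emit:
servo_tool(motion=[[0,0,0.75,0,0,0,-1],[0,0,0.75,0,0,0,-1],[0,0,0.75,0,0,0,-1]])

```text
t: 17.57
tcp_pos: [0.5487, -0.0005, 0.1023]
tool_rot: [0.998, -0.064, 0.001, 0.0]
force: [-2.0, 0.2, 7.8]
finger_gap: 0.348
```

```bash
python3 -c "
from h import *
goto([.5488,-.0007,.1025],-7.4)
import pickle
s=snap('wrist','pics/w10.png')
f=s['frame'][180:330,220:420,::-1]
cv2.imwrite('pics/w10c.png',np.clip(cv2.resize(f,None,fx=4,fy=4,interpolation=cv2.INTER_CUBIC)*1.6,0,255).astype(np.uint8))
"
```

```text
shift [ 0.1  0.2 -0.2] rows 0.0 rot [ 0.0005 -0.002   0.0011] t 17.57 F [-2.   0.2  7.8] gap 0.348 tcp [ 5.487e-01 -5.000e-04  1.023e-01]
```

View pics/w10c.png

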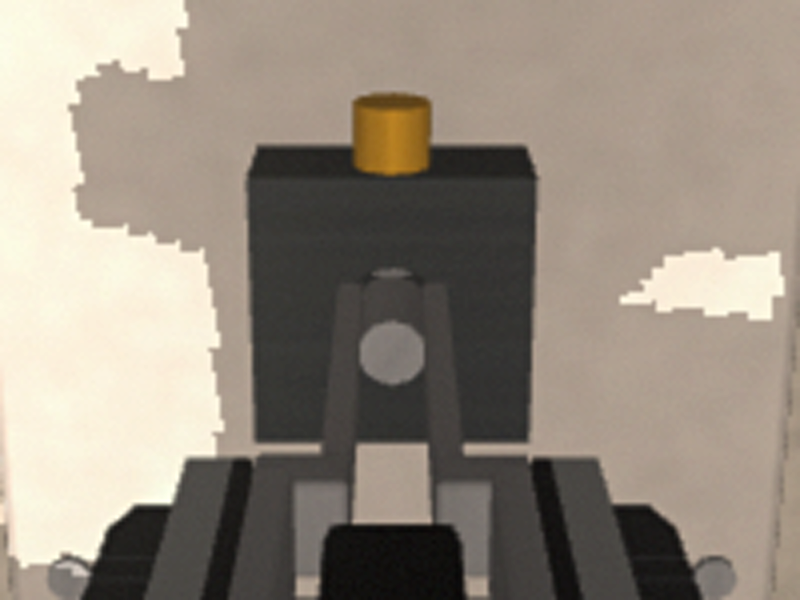

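The stub is home: its top is still at crop (392,352), so it has not slipped in the legs. The TCP stopped 13.8 mm above its grasp height against 14 mm expected. One slightly firmer push, then I let go.

Emit:
servo_tool(motion=[[0,0,0.85,0,0,0,-1],[0,0,0.85,0,0,0,-1]])

```text
t: 17.78
tcp_pos: [0.5488, -0.0005, 0.1023]
tool_rot: [0.998, -0.064, 0.001, 0.0]
force: [-0.2, -0.4, 7.4]
finger_gap: 0.346
```

Emit:
servo_tool(motion=[[0,0,0.85,0,0,0,-1],[0,0,0.85,0,0,0,-1],[0,0,0.85,0,0,0,-1]])

```text
t: 18.03
tcp_pos: [0.5487, -0.0004, 0.1023]
tool_rot: [0.998, -0.064, 0.002, 0.001]
force: [-1.4, 1.4, 7.9]
finger_gap: 0.35
```

Emit:
servo_tool(motion=[[0,0,0.2,0,0,0,-1],[0,0,0,0,0,0,-0.4],[0,0,0,0,0,0,-0.28],[0,0,0,0,0,0,-0.24],[0,0,0,0,0,0,-0.2],[0,0,0,0,0,0,-0.16],[0,0,0,0,0,0,-0.13],[0,0,0,0,0,0,-0.13],[0,0,0,0,0,0,-0.13],[0,0,0,0,0,0,-0.13]])

```text
t: 18.87
tcp_pos: [0.5486, -0.0005, 0.1005]
tool_rot: [0.998, -0.064, 0.001, 0.001]
force: [-0.0, 0.6, -0.5]
finger_gap: 0.432
```

```bash
python3 -c "
from h import *
goto([.5488,-.0007,.1025],-7.4)
import pickle
s=snap('wrist','pics/w11.png')
f=s['frame'][180:330,220:420,::-1]
cv2.imwrite('pics/w11c.png',np.clip(cv2.resize(f,None,fx=4,fy=4,interpolation=cv2.INTER_CUBIC)*1.6,0,255).astype(np.uint8))
"
```

```text
shift [ 0.3  0.1 -2. ] rows 0.0 rot [ 0.001  -0.0026  0.0016] t 18.87 F [-0.   0.6 -0.5] gap 0.432 tcp [ 5.486e-01 -5.000e-04  1.005e-01]
```

View pics/w11c.png

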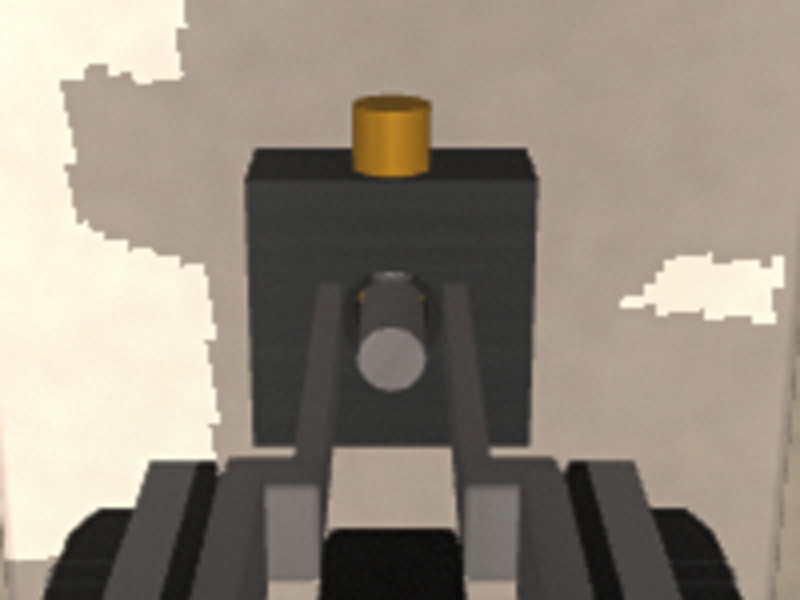

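The legs are open on both sides of the stub, which stands in the bore with its top at crop (391,358). Withdrawing upward.

Emit:
servo_tool(motion=[[0,0,-2,0,0,0,-0.13],[0,0,-3,0,-0.002,0,-0.13],[0,0,-5,0,0,0,-0.13],[0,0,-8,0,0,0,-0.13],[0,0,-12,0,0,0,-0.13],[0,0,-16,0,0,0,-0.13],[0,0,-16,0,0,0,-0.13],[0,0,-16,0,0,0,-0.13],[0,0,-12,0,0,0,-0.13],[0,0,-6,0,0,0,-0.13],[0,0,0,0,0,0,-0.13],[0,0,0,0,0,0,-0.13]])

```text
t: 19.92
tcp_pos: [0.5486, -0.0003, 0.2069]
tool_rot: [0.998, -0.064, 0.002, 0.001]
force: [-0.1, -0.6, -1.9]
finger_gap: 0.437
```

```bash
python3 -c "
from h import *
goto([.5525,-.2295,.2],21.5)
import pickle
s=snap('wrist','pics/w12.png');pickle.dump(s,open('w12.pkl','wb'))
f=s['frame'][150:300,220:420,::-1]
cv2.imwrite('pics/w12c.png',np.clip(cv2.resize(f,None,fx=4,fy=4,interpolation=cv2.INTER_CUBIC)*1.6,0,255).astype(np.uint8))
"
```

```text
shift [ 32.9 226.8   7.3] rows 5.5 rot [ 0.0022 -0.0037 -0.5026] t 19.92 F [-0.1 -0.6 -1.9] gap 0.437 tcp [ 5.486e-01 -3.000e-04  2.069e-01]
```

View pics/w12c.png

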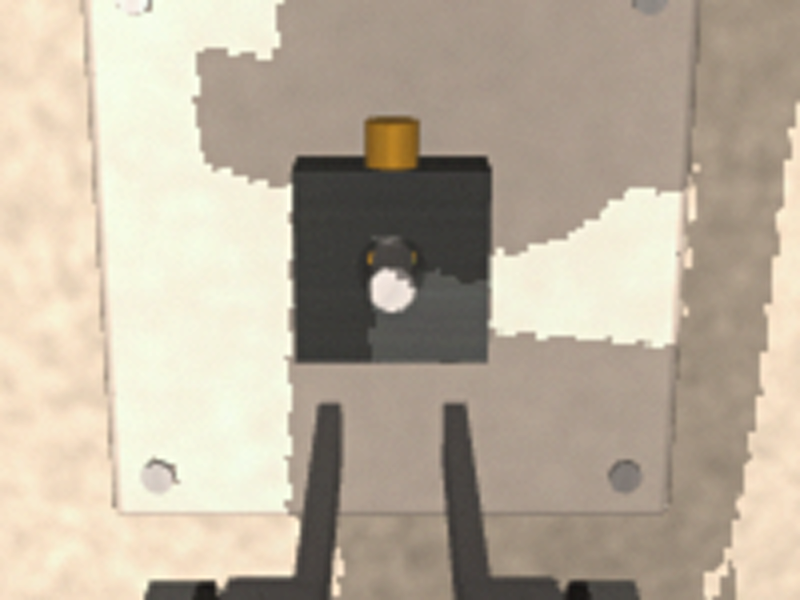

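Emit:
servo_tool(motion=[[-1,12,0,0.002,-0.003,-0.03,-0.13],[-2,24,0,0,0,-0.06,-0.13],[-3,28,0,0,0,-0.065,-0.13],[-3,28,0,0,0,-0.065,-0.13],[-3,28,0,0,0,-0.065,-0.13],[-3,28,0,0,0,-0.065,-0.13],[-3,24,0,0,0,-0.06,-0.13],[-2,16,0,0,0,-0.05,-0.13],[-1,8,0,0,0,-0.02,-0.13],[0,0,0,0,0,0,-0.13],[0,0,0,0,0,0,-0.13]])

```text
t: 20.88
tcp_pos: [0.5384, -0.2013, 0.1945]
tool_rot: [0.982, 0.188, -0.008, -0.007]
force: [0.1, -0.2, -1.1]
finger_gap: 0.433
```

```bash
python3 -c "
from h import *
goto([.5525,-.2295,.2],21.5)"
```

```text
shift [ 2.6 31.3 -6.1] rows 0.8 rot [-0.0169  0.0134  0.0034] t 20.88 F [ 0.1 -0.2 -1.1] gap 0.433 tcp [ 0.5384 -0.2013  0.1945]
```

Emit:
servo_tool(motion=[[1,10,-1,-0.008,0.007,0.002,-0.13],[1,10,-1,-0.005,0.004,0,-0.13],[1,7,0,-0.003,0.002,0,-0.13],[0,3,0,0,0,0,-0.13],[0,0,0,0,0,0,-0.13],[0,0,0,0,0,0,-0.13]])

```text
t: 21.38
tcp_pos: [0.5528, -0.2272, 0.1947]
tool_rot: [0.982, 0.188, -0.001, -0.001]
force: [-0.5, 0.4, -1.1]
finger_gap: 0.435
```

```bash
python3 -c "
from h import *
goto([.5525,-.2295,.2],21.5)"
```

```text
shift [-1.2  2.  -5.3] rows 0.1 rot [-0.0029  0.0012  0.003 ] t 21.38 F [-0.5  0.4 -1.1] gap 0.435 tcp [ 0.5528 -0.2272  0.1947]
```

Emit:
servo_tool(motion=[[-1,1.5,8,-0.003,0.001,0.003,-0.13],[0,0.5,12,0,0,0,-0.13],[0,0,12,0,0,0,-0.13],[0,0,8,0,0,0,-0.13],[0,0,2,0,0,0,-0.13],[0,0,0,0,0,0,-0.13],[0,0,0,0,0,0,-0.13]])

```text
t: 21.97
tcp_pos: [0.5521, -0.2279, 0.1499]
tool_rot: [0.982, 0.187, -0.0, 0.0]
force: [-0.7, 0.2, -1.3]
finger_gap: 0.432
```

```bash
python3 -c "
from h import *
goto([.553,-.2293,.14],21.4)
import pickle
s=snap('wrist','pics/w13.png');pickle.dump(s,open('w13.pkl','wb'))
f=s['frame'][160:310,220:420,::-1]
cv2.imwrite('pics/w13c.png',np.clip(cv2.resize(f,None,fx=4,fy=4,interpolation=cv2.INTER_CUBIC)*1.6,0,255).astype(np.uint8))
"
```

```text
shift [0.3 1.6 9.9] rows 0.2 rot [0.     0.0002 0.0027] t 21.97 F [-0.7  0.2 -1.3] gap 0.432 tcp [ 0.5521 -0.2279  0.1499]
```

View pics/w13c.png

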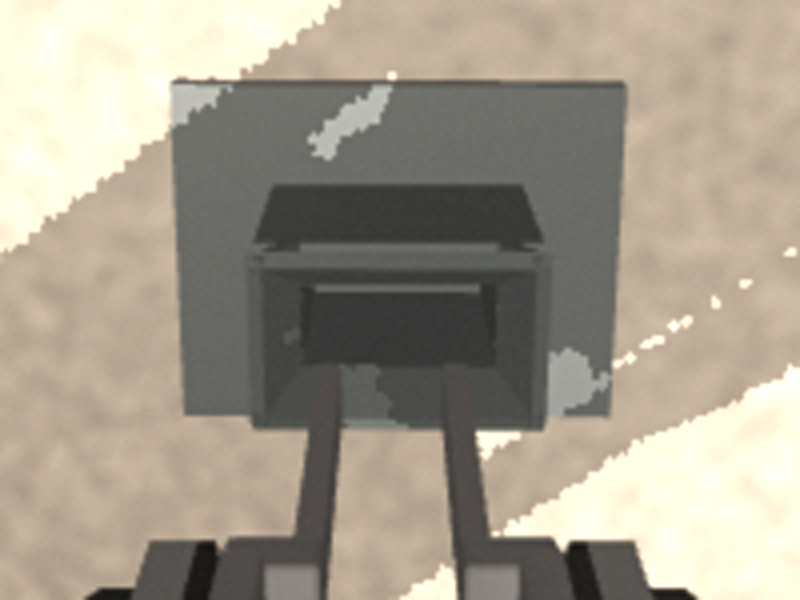

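Run:
```python
from h import *
import pickle
s=pickle.load(open('w13.pkl','rb'))
q=lambda x,y,z: onz(s,220+x/4,160+y/4,z)[:2]
a=np.radians(21.4);ex=np.array([np.cos(a),np.sin(a)]);ey=np.array([-np.sin(a),np.cos(a)])
H=np.array([q(249,258,.06),q(551,258,.06),q(546,428,.06),q(253,428,.06)])
W=np.array([q(303,290,.05),q(496,290,.05),q(494,365,.05),q(303,365,.05)])
for n,A in(('rim',H),('well',W)): print(n,A.mean(0),[np.linalg.norm(A[i]-A[i-1])*1e3 for i in range(4)])
z=.1499-.0678
t=(q(311,366,z)+q(468,366,z))/2-.005*ex
for A in(H,W):
  e=A.mean(0)-t;print(t,e@ex*1e3,e@ey*1e3)
```

```text
rim [ 0.5521853  -0.22976091] [np.float64(30.28188907274979), np.float64(49.92105802539004), np.float64(30.28342939175148), np.float64(50.31801280758714)]
well [ 0.55185472 -0.22982055] [np.float64(13.83438018546385), np.float64(33.50808242511375), np.float64(13.832621861602265), np.float64(33.72202842534771)]
[ 0.55074811 -0.2284621 ] 0.8641986657215681 -1.733661647332366
[ 0.55074811 -0.2284621 ] 0.5346452457117601 -1.6685712484226836
```

Emit:
servo_tool(motion=[[0.5,1.2,4,0,0,0.003,-0.13],[0.2,0.5,6,0,0,0,-0.13],[0,0,8,0,0,0,-0.13],[0,0,8,0,0,0,-0.13],[0,0,6,0,0,0,-0.13],[0,0,2,0,0,0,-0.13],[0,0,0,0,0,0,-0.13]])

```text
t: 22.6
tcp_pos: [0.5547, -0.2301, 0.114]
tool_rot: [0.983, 0.185, 0.001, 0.001]
force: [0.2, 0.1, -1.0]
finger_gap: 0.436
```

```bash
python3 -c "
from h import *
goto([.553,-.2293,.073],21.4)"
```

```text
shift [-1.4 -1.5 41. ] rows 1.0 rot [ 0.0031 -0.002  -0.0006] t 22.6 F [ 0.2  0.1 -1. ] gap 0.436 tcp [ 0.5547 -0.2301  0.114 ]
```

Tips are about 14 mm into the pot with no contact.

Emit:
servo_tool(motion=[[-1,-0.8,4,0.003,-0.002,0,-0.13],[0,0,7,0,0,0,-0.13],[0,0,8,0,0,0,-0.13],[0,0,7,0,0,0,-0.13],[0,0,4,0,0,0,-0.13],[0,0,1,0,0,0,-0.13],[0,0,0,0,0,0,-0.13]])

```text
t: 23.18
tcp_pos: [0.5533, -0.2297, 0.0791]
tool_rot: [0.983, 0.185, -0.0, -0.0]
force: [0.8, -0.3, -0.1]
finger_gap: 0.434
```

```bash
python3 -c "
from h import *
goto([.553,-.2293,.073],21.4)"
```

```text
shift [-0.1 -0.4  6.1] rows 0.1 rot [-0.0008  0.0006 -0.0006] t 23.18 F [ 0.8 -0.3 -0.1] gap 0.434 tcp [ 0.5533 -0.2297  0.0791]
```

Emit:
servo_tool(motion=[[0,0,2,0,0,0,-0.13],[0,0,2,0,0,0,-0.13],[0,0,1,0,0,0,-0.13]])

```text
t: 23.43
tcp_pos: [0.5537, -0.2299, 0.074]
tool_rot: [0.983, 0.185, -0.0, 0.0]
force: [-0.2, 0.1, -1.0]
finger_gap: 0.434
```

Emit:
servo_tool(motion=[[0,0,0.8,0,0,0,-0.13],[0,0,0.5,0,0,0,-0.13]])

```text
t: 23.6
tcp_pos: [0.5539, -0.23, 0.0728]
tool_rot: [0.983, 0.185, 0.0, 0.0]
force: [0.5, -0.4, -1.1]
finger_gap: 0.436
```

Emit:
servo_tool(motion=[[0,0,0.6,0,0,0,-0.13],[0,0,0.6,0,0,0,-0.13]])

```text
t: 23.77
tcp_pos: [0.5541, -0.2301, 0.0721]
tool_rot: [0.983, 0.185, 0.0, 0.0]
force: [-0.6, 0.4, 4.0]
finger_gap: 0.433
```

Emit:
servo_tool(motion=[[0,0,0.5,0,0,0,-0.13],[0,0,0.4,0,0,0,-0.13]])

```text
t: 23.93
tcp_pos: [0.5542, -0.2301, 0.0721]
tool_rot: [0.983, 0.185, 0.001, 0.001]
force: [-0.8, 0.1, 1.1]
finger_gap: 0.435
```

The tongs are on the pot floor. Letting go gradually.

Emit:
servo_tool(motion=[[0,0,0,0,0,0,-0.05],[0,0,0,0,0,0,0.03],[0,0,0,0,0,0,0.1],[0,0,0,0,0,0,0.2],[0,0,0,0,0,0,0.4],[0,0,0,0,0,0,0.7],[0,0,0,0,0,0,1],[0,0,0,0,0,0,1],[0,0,0,0,0,0,1],[0,0,0,0,0,0,1]])

```text
t: 24.77
tcp_pos: [0.5549, -0.2306, 0.0719]
tool_rot: [0.983, 0.185, 0.001, 0.001]
force: [0.0, -0.5, -0.3]
finger_gap: 0.995
```

```bash
python3 -c "
from h import *
goto([.554,-.230,.2],21.4)
s=snap('wrist','pics/w14.png')"
```

```text
shift [  -0.3   -0.5 -128.1] rows 3.1 rot [ 0.0031 -0.0021 -0.0005] t 24.77 F [ 0.  -0.5 -0.3] gap 0.995 tcp [ 0.5549 -0.2306  0.0719]
```

View pics/w14.png

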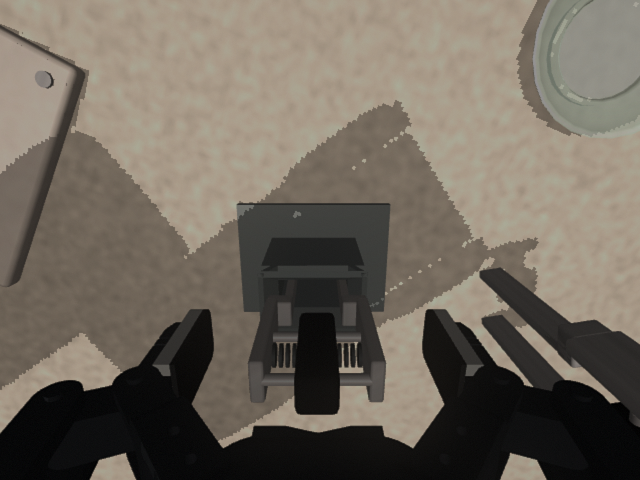

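The tongs stand free in the pot, with plates near x 250 to 385 clear of both fingers. Raising the arm straight up.

Emit:
servo_tool(motion=[[0,0,-4,0,0,0,1],[0,0,-8,0.001,-0.001,0,1],[0,0,-12,0.001,-0.001,0,1],[0,0,-20,0,0,0,1],[0,0,-25,0,0,0,1],[0,0,-30,0,0,0,1],[0,0,-30,0,0,0,1],[0,0,-25,0,0,0,1],[0,0,-10,0,0,0,1],[0,0,0,0,0,0,1],[0,0,0,0,0,0,1]])

```text
t: 25.73
tcp_pos: [0.5543, -0.2301, 0.2492]
tool_rot: [0.983, 0.185, 0.0, 0.001]
force: [-0.1, -0.3, -0.3]
finger_gap: 1.0
```

Run:
```python
from h import *
import pickle
goto([.554,-.230,.2],21.4)
d={n:snap(n,f'pics/end_{n}.png') for n in('wrist','scene','side')}
pickle.dump(d,open('end.pkl','wb'))
def crop(n,x,y,w,h):
    return cv2.resize(d[n]['frame'][y:y+h,x:x+w,::-1],(400,400),interpolation=cv2.INTER_CUBIC)
t=np.hstack([crop('scene',265,195,60,60),crop('side',335,290,60,60)])
cv2.imwrite('pics/end_c.png',np.clip(t*1.4,0,255).astype(np.uint8))
```

```text
shift [-0.3 -0.3 49.2] rows 1.2 rot [ 0.0019 -0.0006 -0.0005] t 25.73 F [-0.1 -0.3 -0.3] gap 1.0 tcp [ 0.5543 -0.2301  0.2492]
```

View pics/end_c.png

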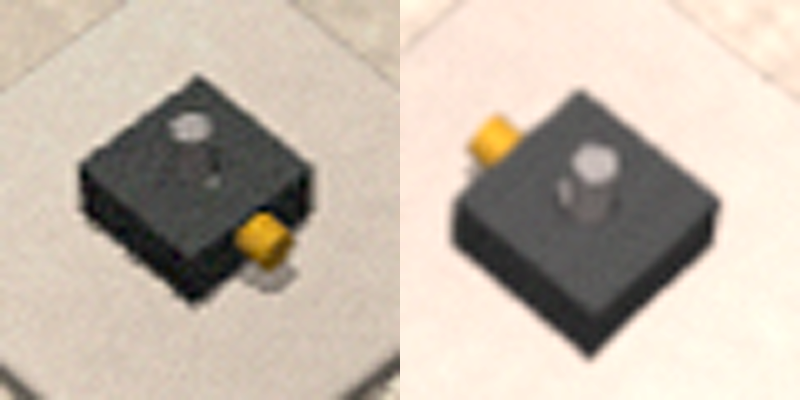

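View pics/end_scene.png

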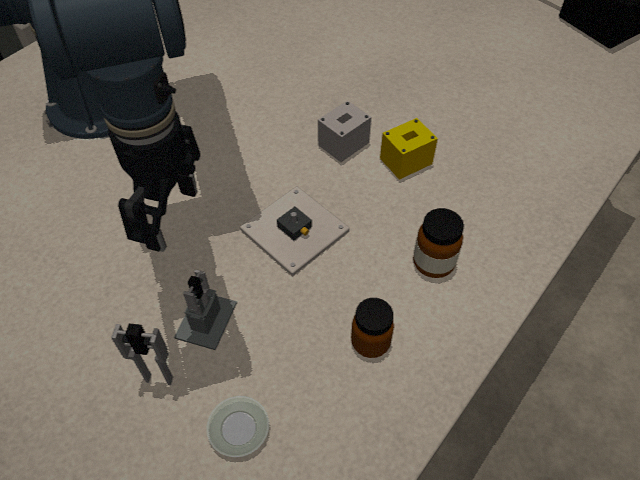

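View pics/end_wrist.png

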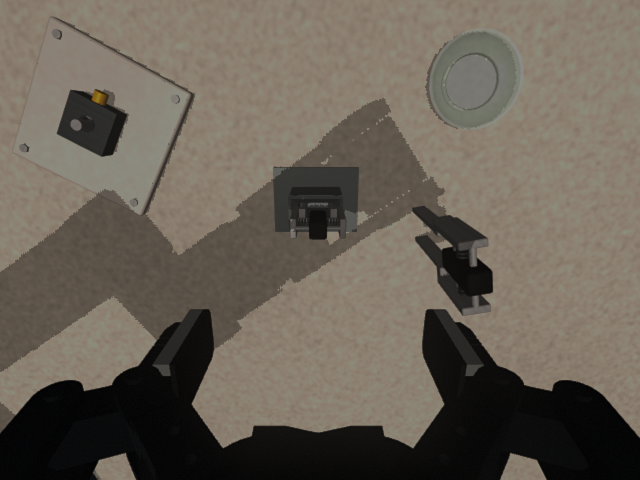

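Run:
```python
from h import *
import pickle
d=pickle.load(open('end.pkl','rb'));k=400/60
C={'scene':((265,195),[(197,75),(78,168),(192,250),(312,170)],(190,127)),'side':((335,290),[(180,90),(52,208),(192,313),(320,208)],(196,165))}
A=[];b=[]
for n,(o,cs,t) in C.items():
    f=lambda p:(o[0]+p[0]/k,o[1]+p[1]/k)
    h=np.mean([onz(d[n],*f(c),.032) for c in cs],0)
    O,D=ray(d[n],*f(t)); O=O-h+[0,0,.032]; D=D/np.linalg.norm(D)
    P=np.eye(3)-np.outer(D,D);A.append(P);b.append(P@O)
print('stub top rel holder centre (x,y), z:',np.linalg.solve(sum(A),sum(b)).round(4))
```

```text
stub top rel holder centre (x,y), z: [-0.0006 -0.0005  0.0479]
```

The top measures 47.9 mm high against 47 expected, 0.8 mm off the bore axis, which fits within measuring error. Jars and dish are at their starting pixels. Handing in.

```bash
python3 -c "
from station import manip
print(manip.sign_off())"
```

```text
the job is handed in; nothing more can be done
None
```

I fetched the stub with the small tongs and pushed it home in the stage holder's bore. The tongs are back upright in their pot, and I handed the job in after about 26 s; no verdict was reported.

- **Push:** the wrist force read about 8 N, plus about 1.2 N for the weight in hand, so roughly 9 N. Allowing 2 to 3 N for the leaf, about 6 to 7 N reached the seat, held for longer than 0.2 s. I took force readings only at the end of each move, so brief peaks in between were not seen. I did not measure the squeeze on the stub. It was set by the minimum 20 N grip, which works out at about 15.5 N per leg.
- **Stub:** my last two-view check put its top at 47.9 mm, against 47 mm when fully home, and about 0.8 mm off the bore's axis. The height is 0.9 mm over, within measuring error. The arm's own readings agreed to 0.2 mm: it stopped 13.8 mm above its grasp height, where 14 mm means home. The stub did not slip in the legs during the push.
- **Tongs and bystanders:** the tongs touched the pot floor before I let go, and they stand free and upright in the final pictures. By eye, the jars and dish look unmoved, and the robot is clear of everything.

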